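# Seat the sensor boom and lock its cam lever

### The arm

A 6-joint arm with a two-finger parallel gripper is mounted at the origin on the work surface. World frame = base frame: x ahead of the robot, y to its left, z up, the work surface at z = 0. Lengths are in mm, angles in rad, forces in N, time in s.
With the tool pointing down it reaches from about 350 to 1000 mm from the base axis. Payload 7.1 kg.
Tool frame: the origin (TCP) lies at the very end of the fingers, on their centre line; the grasp point (between the pads) lies 19 mm behind it (env.grasp_offset is the distance from the TCP to the grasp point, in mm); z points along the fingers, y is the direction in which the jaws open and shut (so a half turn about z gives the same grasp; the last joint's range is limited). The gripper opens to 85 mm and grips with 20 to 120 N. Pads are 22 mm wide; open, the fingers measure 114 mm over their backs; the gripper's body (76 mm by 85 mm) begins 54 mm behind the grasp point. The pads swing forward as they close: fully open they stand 13 mm farther back than shut.
Start: joints at [1.286, 0.423, 1.63, -0, 1.089, -0.019], TCP at [164.144, 603.043, 200.219] pointing down, gripper open.
Joint ranges: [-3, 3], [-0.9, 2.11], [0.09, 2.58], [-1.31, 4.45], [0.11, 2.69], [-2.54, 2.54]. Speed limits (rad/s): [2.39, 2.39, 3.01, 3.14, 3.14, 3.14].

### API

Orientations are given as a unit quaternion [x, y, z, w].
In Python, from rig import env gives the robot as it stands. The module is installed in compiled form; this text tells all that it offers.
- The arm moves only by the tool arm_command, never from a script. Its argument "deltas" is a list of rows, each an object with "hand": the opening, from -1 (shut) to 1 (fully open), so that 0 is half open; "translation": the shift along the tool's x, y, z in mm, a list of three; "spin": the turn about the tool's z in rad. In form: [{"hand": hand, "translation": [dx, dy, dz], "spin": spin}, ...]. A call has 1 to 20 rows; each row is the pose to reach, as a shift and turn from the pose commanded when the call began, along the tool's axes at that moment; what a row does not reach only later rows make up. A row lasts 1/10 s, in which the tool goes at most 50 mm and 8.59 degrees, less where a joint would pass 70% of its speed; a pose out of reach is approached as far as the arm can. A call with a gripper value outside its range is refused whole. The fingers move at their own pace and stop on an object; "grip_force" is the grip in N (left out, the last holds). Time passes only in rows, so rows that repeat a pose let the fingers close. It gives the time, the measured TCP pose, the force and the opening at its end, in the units of the state.
- env.get_state(): the state, without advancing time (a new reading comes with each control period).
- env.read_camera(name): name is "scene" or "top"; returns a dict with "img" (400x640x3 uint8, red, green, blue), "z_map" (400x640 float32, mm along the optical axis (not along the pixel's ray), 0 where there is no reading), "mtx" (3x3 intrinsics, pixels), "D" ([k1, k2, p1, p2, k3] as OpenCV has them; the pictures are not rectified), "eye" and "orientation" of the camera in the world. Camera axes: x right, y up, looking along -z (the intrinsics and any distortion apply to the point x, -y, -z); pixel columns grow to the right and rows downward; lengths in mm; the calibration is good to about 2 mm. A picture is of the moment at which its call begins.
- env.close_job(): hands the job in, once; it reports no verdict.
The state is a dict: "clock": time; "joint_positions": joint angles; "dq": joint speeds; "tau": joint torques, N m; "tool_pos": TCP position; "orientation": TCP orientation; "contact_force": force on the tool from outside, world axes, zero at the start; "moment": the same for the moment, N m; "grip_width": finger opening in mm.
Only numpy, scipy, OpenCV 4.12 (cv2) and the standard library are available. Lean on these libraries where they do the work, as an engineer would, in place of code of your own. Each camera call takes 0.05 s, during which the arm holds its last target.

### The job

Slide the steel boom tube into the junction box until it comes up solid on the hidden spring plate, and bed it there firmly for a moment: press the plate with some 10 to 20 N, beyond the tube's own drag, and never more than 25 N. With the tube home, flip the black cam lever over centre until it lies shut beside the tube, so that the tube stays clamped there; let go, and leave the other things on the desk where they are.

Things in the scene. Friction and masses are not known exactly. Their poses are not given: they have to be found in the camera images.
- mount: boom mount, fixed: aluminium base plate 300 x 150 x 10 mm. Origin: its underside on the tube's line; x = level direction in which the tube slides in, z up. Along x (mm): open rear rest -125 to -100 (44 wide, cheeks to z 52); clamp tunnel -30 to 50 (top z 70, cam and lever on its +y side); grey junction box 50 to 160 (y -55 to 55, top z 90) with a socket that continues the tunnel.
- mouth (a point): centre of the clamp tunnel's entry, where the tube goes in, at mount (-30, 0, 45) mm; axes as the mount's. The tube's axis runs along y = 0 at z 45 mm
- tube: plain round steel boom tube, diameter 22 mm, 300 mm long, 250 g, lying level in the rear rest and the tunnel; its rear end sticks out 120 mm or more behind the rest. Origin: middle of its axis; x along the axis, towards the junction box. A spring shoe in the tunnel drags on it with about 3 to 9 N, so it stays where it is left.
- tube_rear (a point): centre of the tube's black rear end face, 150 mm from the tube's origin along its -x; free to grip from above there
- tube_front (a point): centre of the tube's hidden front end face, 150 mm along the tube's +x. It starts 60 to 85 mm beyond the tunnel's entry; it meets the spring plate somewhere between 125 and 150 mm beyond the entry (differs from start to start, out of sight); from there 8 mm more, against 1 to 3 N of spring on top of the drag, bring it up solid.
- endplate (a joint): travel in m of the hidden spring contact plate in the socket: 0 not touched, 0.008 pushed fully home by the tube. It springs back if the tube backs off.
- lever (a joint): angle in rad of the cam lever about its upright pin: 0 is open (it points 71 degrees from the mount's x towards its y, away from the tube); it turns counter-clockwise seen from above; 1.9 is shut (along the mount's -x, beside the tube). A spring resists up to about 0.9 N m (most near 0.9 rad); past centre at 1.45 rad it pulls itself shut; let go earlier, it flies back.
- pivot (a point): on the lever's pin, at half the lever's height, mount (10, 37, 56) mm
- lever_tip (a point): free end of the lever, 95 mm from the pin. The black lever is a straight bar 12 to 14 mm wide and 20 mm tall (z 46 to 66 mm above the desk), free below down to the base plate at z 10 mm
- pad: steel pad, 40 x 20 mm, that the cam presses sideways onto the tube (about 20 N when shut); its origin has no meaning
- wrench: steel wrench 150 mm lying beside the mount, bystander
- jar: small clear jar, 44 mm across, 50 mm tall, beside the tube, bystander
- mug: white mug, 80 mm across, 92 mm tall, bystander
- screwdriver: screwdriver 190 mm long, lying, bystander
- module: black module 70 x 50 x 26 mm, bystander
- tape: roll of black tape 84 mm across, 22 mm tall, bystander
- probe: black ribbed sensor probe standing upright, 34 mm across, 88 mm tall, bystander

How it is judged:
By the outcome, as a careful person would: the job done as asked, in the order asked, and still so for the second after the job is handed in, with the robot touching nothing.
It also fails if it takes over 67 s, if anything falls off the work surface, if the arm or the gripper's body presses on something with over 40 N, if the wrist force passes 120 N, or if a joint passes its speed limit or range.

## Working session

There is one attempt and no reset: what is moved stays moved. The work goes in short steps, Python scripts to look and compute and a tool call to move; the robot and the scene stay as the last step left them, time stands still between calls to the robot, and variables do not carry over. Pictures are saved under pics/ and viewed, and the job is handed in when it is done.

Besides the shell and the picture viewer there is one more tool, called by a JSON object that holds its "api" and its "payload", one argument or row to a line. arm_command: Moves the arm, as the interface text tells. Its arguments: {"type":"object","properties":{"deltas":{"type":"array","items":{"type":"object","properties":{"hand":{"type":"number"},"translation":{"type":"array","items":{"type":"number"}},"spin":{"type":"number"}}}},"grip_force":{"type":"number"}},"required":["deltas"]}

```bash
mkdir -p pics; cat > h.py <<'E'
import numpy as np, cv2
from rig import env
from scipy.spatial.transform import Rotation as R
def cam(n):
    return env.read_camera(n)
def px2w(c,u,v,z=None,plane=None):
    p=cv2.undistortPoints(np.array([[[u,v]]],float),np.array(c['mtx']),np.array(c['D']))[0,0]
    d=np.array([p[0],-p[1],-1.0]); Rm=R.from_quat(c['orientation']).as_matrix(); e=np.array(c['eye'])
    dw=Rm@d
    if plane is not None: return e+dw*(plane-e[2])/dw[2]
    if z is None: z=c['z_map'][int(round(v)),int(round(u))]
    return e+dw*z
def w2px(c,P):
    Rm=R.from_quat(c['orientation']).as_matrix(); q=Rm.T@(np.array(P,float)-np.array(c['eye']))
    q=np.array([q[0],-q[1],-q[2]])
    return cv2.projectPoints(q[None],np.zeros(3),np.zeros(3),np.array(c['mtx']),np.array(c['D']))[0][0,0]
E
python3 - <<'E'
from h import *
import pickle
s=env.get_state()
for k,v in s.items(): print(k,np.round(v,3))
print(env.grasp_offset)
for n in('scene','top'):
    c=cam(n); cv2.imwrite(f'pics/{n}0.png',c['img'][:,:,::-1]); pickle.dump(c,open(n+'0.pkl','wb'))
    print(n,c['eye'],c['orientation'],c['mtx'],c['D'])
E
```

```text
clock 0.0
joint_positions [ 1.286  0.424  1.631 -0.     1.089 -0.019]
dq [-0.001 -0.001 -0.    -0.    -0.001 -0.   ]
tau [-1.0000e-03 -5.5740e+01 -2.8173e+01 -0.0000e+00  8.0000e-03 -0.0000e+00]
tool_pos [163.985 602.501 199.442]
orientation [ 0.132  0.991 -0.001 -0.   ]
contact_force [-0.03   0.387  0.357]
moment [ 0.026  0.008 -0.012]
grip_width 85.333
18.700000000000003
scene [1122.39834532  451.71005616 1086.0133795 ] [0.12535285 0.2742978  0.8614551  0.40858597] [[439.90492382   0.         320.05695279]
 [  0.         439.90492382 197.10728174]
 [  0.           0.           1.        ]] [-0.03257972  0.          0.          0.          0.        ]
top [ 327.15120994  -33.02868324 1212.607355  ] [ 0.07333492 -0.06371922 -0.69419504  0.7132006 ] [[466.65329245   0.         317.99174789]
 [  0.         466.65329245 198.78023544]
 [  0.           0.           1.        ]] [-0.08722615  0.          0.          0.          0.        ]
```

View pics/scene0.png

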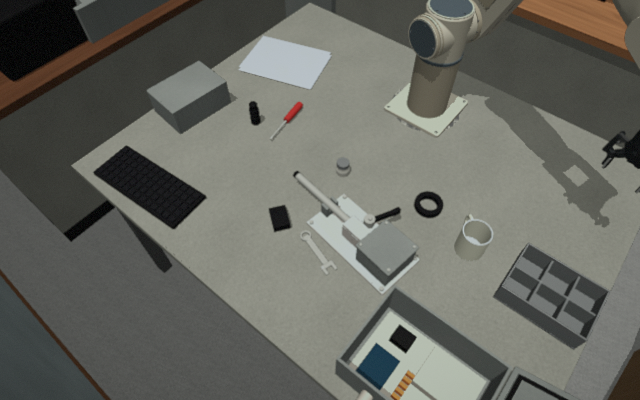

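View pics/top0.png

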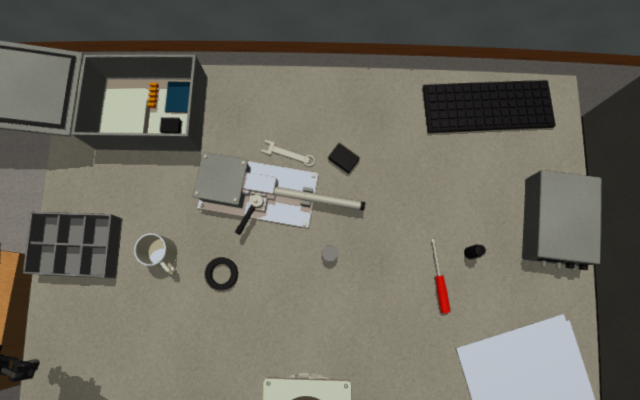

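```bash
python3 - <<'E'
import cv2
a=cv2.imread('pics/top0.png')[130:270,180:380]; cv2.imwrite('pics/top0c.png',cv2.resize(a,None,fx=4,fy=4,interpolation=cv2.INTER_CUBIC))
a=cv2.imread('pics/scene0.png')[150:300,270:470]; cv2.imwrite('pics/scene0c.png',cv2.resize(a,None,fx=4,fy=4,interpolation=cv2.INTER_CUBIC))
E
```

```text
(no output)
```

View pics/top0c.png

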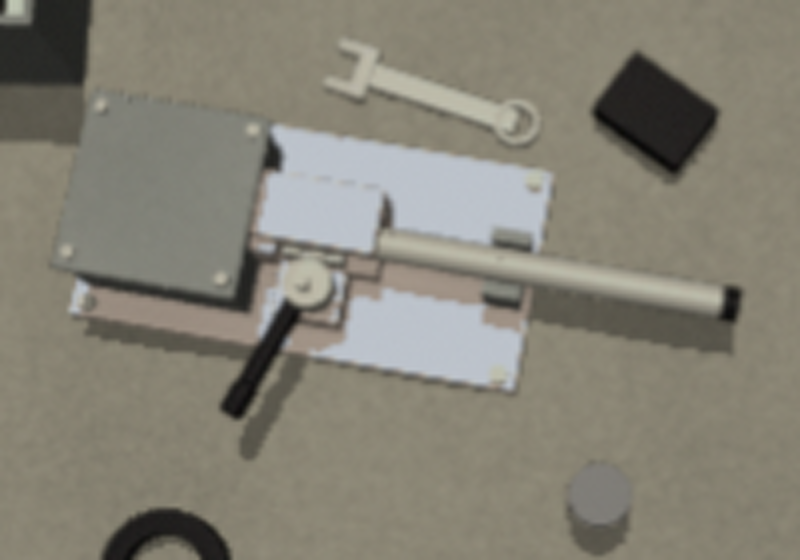

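View pics/scene0c.png

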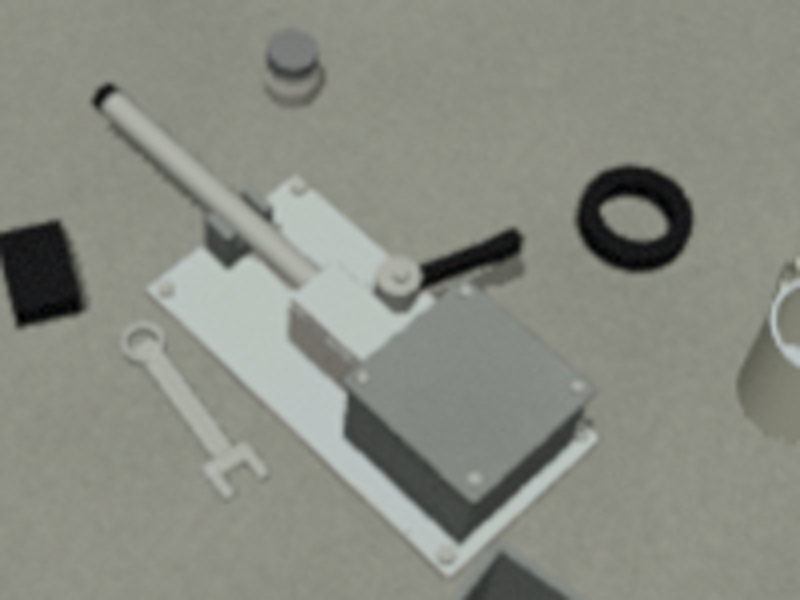

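```bash
cat > fit.py <<'E'
from h import *
import pickle
from scipy.optimize import least_squares
T=pickle.load(open('top0.pkl','rb')); S=pickle.load(open('scene0.pkl','rb'))
f=lambda a,ox,oy:((np.array(a)+.5)/4-.5+np.array([ox,oy]))
t=lambda *a:f(a,180,130); s=lambda *a:f(a,270,150)
obs=[(T,(50,55,90),t(235,298)),(T,(50,-55,90),t(270,122)),(T,(160,-55,90),t(98,92)),(T,(160,55,90),t(55,268)),
(S,(50,-55,90),s(347,378)),(S,(50,55,90),s(467,287)),(S,(160,55,90),s(597,385)),(S,(160,-55,90),s(473,500)),
(T,('r',-75,10),t(552,172)),(T,('r',75,10),t(518,390)),(T,('l',75,10),t(70,314)),
(S,('r',-75,10),s(148,290)),(S,('r',75,10),s(295,178)),(S,('l',-75,10),s(450,577)),(S,('l',75,10),s(597,437))]
def m2w(p,m):
    c,n=np.cos(p[2]),np.sin(p[2]); return np.array([p[0]+c*m[0]-n*m[1],p[1]+n*m[0]+c*m[1],m[2]])
def res(p):
    r=[]
    for c,m,uv in obs:
        x=p[3] if m[0]=='r' else p[3]+300 if m[0]=='l' else m[0]
        off=np.array([*p[4:6],0]) if c is S else 0
        r.append(w2px(c,m2w(p,(x,m[1],m[2]))+off)-uv)
    return np.ravel(r)
w0=px2w(T,*t(306,283),plane=66)
print('pivot guess',w0)
o=least_squares(res,[w0[0]+37,w0[1],np.pi/2,-130,0,0],loss='soft_l1',x_scale=[10,10,.1,10,10,10])
p=o.x; print(p, np.degrees(p[2])); print(np.round(o.fun.reshape(-1,2),1))
np.save('mount.npy',p[:3])
def w2m(p,w):
    c,n=np.cos(p[2]),np.sin(p[2]); d=np.array(w)-[p[0],p[1],0]; return np.array([c*d[0]+n*d[1],-n*d[0]+c*d[1],d[2]])
# tube rear
for c,uv in((T,t(740,304)),(S,s(97,100))):
    print('tube rear end (z45)',w2m(p,px2w(c,*uv,plane=48)-(np.array([*p[4:6],0]) if c is S else 0)))
for c,uv,z in((T,t(306,283),72),(T,t(232,412),66),(S,s(398,275),72),(S,s(520,238),66)):
    print(uv,w2m(p,px2w(c,*uv,plane=z)-(np.array([*p[4:6],0]) if c is S else 0)), 'depth', px2w(c,*uv)[2])
print('jar',w2m(p,px2w(T,*t(600,490),plane=50)), 'mod',w2m(p,px2w(T,*t(660,110),plane=26)))
print('tape',w2m(p,px2w(T,*t(167,570),plane=22)))
for n in [(-30,0,45),(10,37,56)]: print(n,m2w(p,n))
E
python3 fit.py
```

```text
pivot guess [544.25743647 140.97450491  66.        ]
[ 579.12467406  125.46773788    1.42723699 -129.38647372    2.09287925
    2.19497985] 81.77465613611122
[[-0.8 -1.1]
 [-0.6  0.3]
 [-0.1  0.9]
 [ 1.1 -1. ]
 [ 0.4  0.6]
 [-0.5 -1.2]
 [-1.4  1. ]
 [ 0.5 -1.1]
 [ 1.1 -0.2]
 [-0.2  0.5]
 [-0.   0.2]
 [-0.7 -0.1]
 [-0.  -0.8]
 [ 0.3  0.6]
 [ 1.3  0.3]]
tube rear end (z45) [-260.8167596     0.53709031   48.        ]
tube rear end (z45) [-260.54085157   -5.91142937   48.        ]
[256.125 200.375] [ 9.29521036 37.72118885 72.        ] depth 72.89537262127715
[237.625 232.625] [ 39.9228563  124.48063838  66.        ] depth 65.2524624996945
[369.125 218.375] [ 8.94654181 35.50303216 72.        ] depth 73.33617333576376
[399.625 209.125] [ 42.99274328 122.8037777   66.        ] depth -1.2228100341219488
jar [-192.90363599  131.71570867   50.        ] mod [-190.40161609 -123.41656908   26.        ]
tape [ 69.63609927 226.79120869  22.        ]
(-30, 0, 45) [574.83267212  95.77634654  45.        ]
(10, 37, 56) [543.93595872 140.65833738  56.        ]
```

```bash
cat >> h.py <<'E'
M=np.load('mount.npy')
def m2w(m,p=M):
    c,n=np.cos(p[2]),np.sin(p[2]); return np.array([p[0]+c*m[0]-n*m[1],p[1]+n*m[0]+c*m[1],m[2]])
def w2m(w,p=M):
    c,n=np.cos(p[2]),np.sin(p[2]); d=np.array(w)-[p[0],p[1],0]; return np.array([c*d[0]+n*d[1],-n*d[0]+c*d[1],d[2]])
def rel(target,yaw=None,s=None):
    """deltas from current measured pose to world target, tool x world angle yaw (rad)"""
    s=s or env.get_state(); Rt=R.from_quat(s['orientation']).as_matrix()
    d=Rt.T@(np.array(target)-np.array(s['tool_pos']))
    y0=np.arctan2(Rt[1,0],Rt[0,0]); sp=None if yaw is None else -((yaw-y0+np.pi)%(2*np.pi)-np.pi)
    return np.round(d,1),sp
def st():
    s=env.get_state(); c,n=np.cos(M[2]),np.sin(M[2]); F=np.array(s['contact_force'])
    print('t',round(s['clock'],2),'mount pos',np.round(w2m(s['tool_pos']),2),'F mount',np.round([c*F[0]+n*F[1],-n*F[0]+c*F[1],F[2]],2),'w',round(s['grip_width'],1),'yaw',np.round(np.degrees(np.arctan2(*R.from_quat(s['orientation']).as_matrix()[[1,0],0])-M[2]),2),'tool z',np.round(R.from_quat(s['orientation']).as_matrix()[:,2],3))
E
python3 - <<'E'
from h import *
import pickle
T=pickle.load(open('top0.pkl','rb'))
t=lambda a:((np.array(a)+.5)/4-.5+np.array([180,130]))
for a,b in (((430,236),(427,264)),((600,259),(596,288)),((700,277),(695,310))):
    P,Q=[px2w(T,*t(q),plane=45) for q in(a,b)]; print(w2m((P+Q)/2))
print(rel([*m2w((-243,0,0))[:2],200],M[2])); st()
g=T['img'];print(m2w((-243,0,0)))
E
```

```text
[-59.28040891  -1.15431161  45.        ]
[-168.74088242   -4.32471244   45.        ]
[-233.29522988   -2.21407517   45.        ]
(array([-5.555e+02, -5.924e+02,  4.000e-01]), np.float64(1.4485532391194091))
t 0.1 mount pos [412.75 479.1  199.51] F mount [0.97 1.13 0.16] w 85.5 yaw 83.0 tool z [-0.    -0.001 -1.   ]
[ 544.35945835 -115.03253193    0.        ]
```

{"api": "arm_command", "payload": {
  "deltas": [
    {"hand": 1,"translation": [-28,-30,0],"spin": 0.07},
    {"hand": 1,"translation": [-56,-60,0],"spin": 0.15},
    {"hand": 1,"translation": [-84,-90,0],"spin": 0.22},
    {"hand": 1,"translation": [-112,-120,0],"spin": 0.3},
    {"hand": 1,"translation": [-140,-150,0],"spin": 0.37},
    {"hand": 1,"translation": [-168,-180,0],"spin": 0.44},
    {"hand": 1,"translation": [-196,-210,0],"spin": 0.52},
    {"hand": 1,"translation": [-224,-240,0],"spin": 0.6},
    {"hand": 1,"translation": [-252,-270,0],"spin": 0.67},
    {"hand": 1,"translation": [-280,-300,0],"spin": 0.74},
    {"hand": 1,"translation": [-308,-330,0],"spin": 0.82},
    {"hand": 1,"translation": [-336,-360,0],"spin": 0.89},
    {"hand": 1,"translation": [-364,-390,0],"spin": 0.97},
    {"hand": 1,"translation": [-392,-420,0],"spin": 1.04},
    {"hand": 1,"translation": [-420,-450,0],"spin": 1.12},
    {"hand": 1,"translation": [-450,-480,0],"spin": 1.2},
    {"hand": 1,"translation": [-480,-512,0],"spin": 1.28},
    {"hand": 1,"translation": [-510,-544,0],"spin": 1.36},
    {"hand": 1,"translation": [-535,-570,0],"spin": 1.449},
    {"hand": 1,"translation": [-555.5,-592.4,0],"spin": 1.449}
  ]
}}

```text
clock: 2.1
tool_pos: [545.1, -116.5, 199.9]
orientation: [0.757, 0.653, -0.0, -0.0]
contact_force: [-0.3, 0.1, 0.2]
grip_width: 85.3
```

```bash
python3 - <<'E'
from h import *
st(); print(rel([*m2w((-243,-1,0))[:2],26],M[2]))
c=cam('scene'); cv2.imwrite('pics/s1.png',cv2.resize(c['img'][100:300,250:500,::-1],None,fx=3,fy=3))
E
```

```text
t 2.1 mount pos [-244.32   -0.95  199.89] F mount [0.08 0.28 0.19] w 85.3 yaw -0.23 tool z [-0.  0. -1.]
(array([1.300e+00, 1.000e-01, 1.739e+02]), np.float64(-0.004011090143930751))
```

View pics/s1.png

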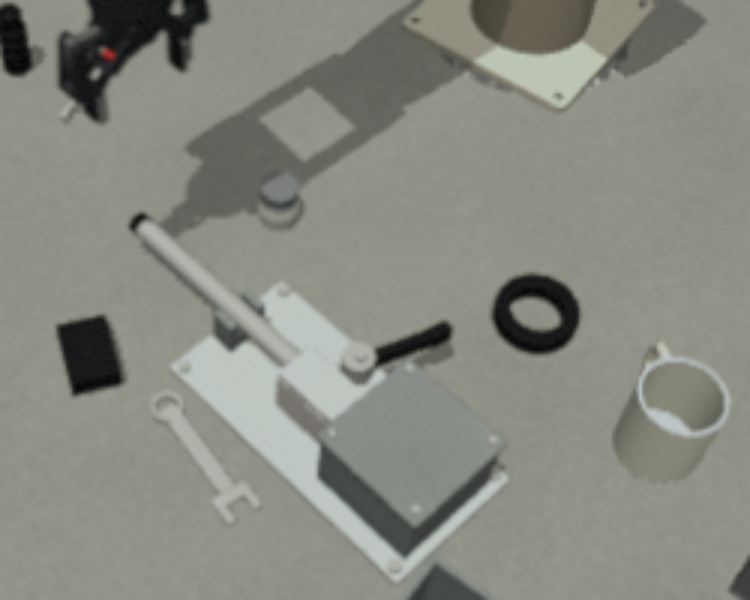

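{"api": "arm_command", "payload": {
  "deltas": [
    {"hand": 1,"translation": [1,0,30]},
    {"hand": 1,"translation": [1,0,60]},
    {"hand": 1,"translation": [1,0,90]},
    {"hand": 1,"translation": [1,0,115]},
    {"hand": 1,"translation": [1,0,135]},
    {"hand": 1,"translation": [1,0,155]},
    {"hand": 1,"translation": [1,0,168]},
    {"hand": 1,"translation": [1,0,174]},
    {"hand": 1,"translation": [1,0,174]}
  ]
}}

```text
schema error: expected keys hand, translation, spin
```

```bash
python3 - <<'E'
from h import *
st()
for n,sl in(('scene',np.s_[100:300,250:500]),('top',np.s_[130:280,200:400])):
    c=cam(n); cv2.imwrite(f'pics/{n}2.png',cv2.resize(c['img'][sl][:,:,::-1],None,fx=3,fy=3))
E
```

```text
t 2.15 mount pos [-247.1    -3.59  200.17] F mount [-2.72 -3.28  1.17] w 85.3 yaw -0.17 tool z [ 0.002 -0.002 -1.   ]
```

View pics/scene2.png

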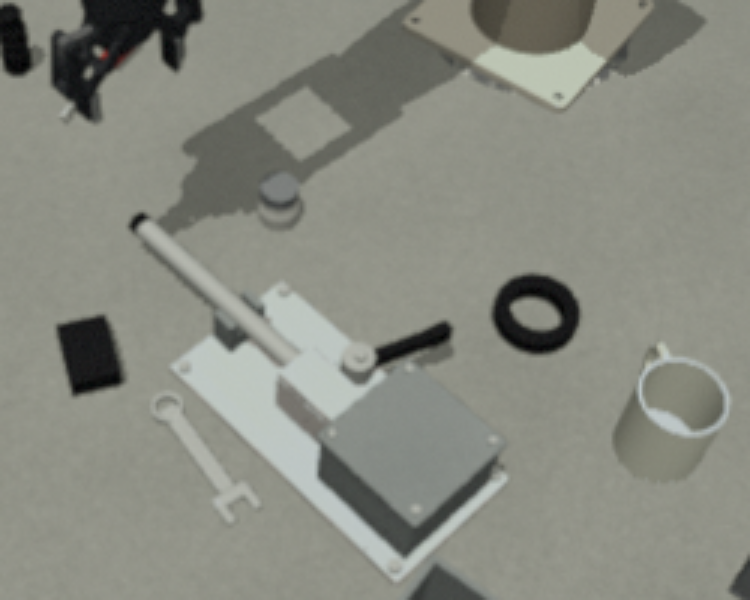

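View pics/top2.png

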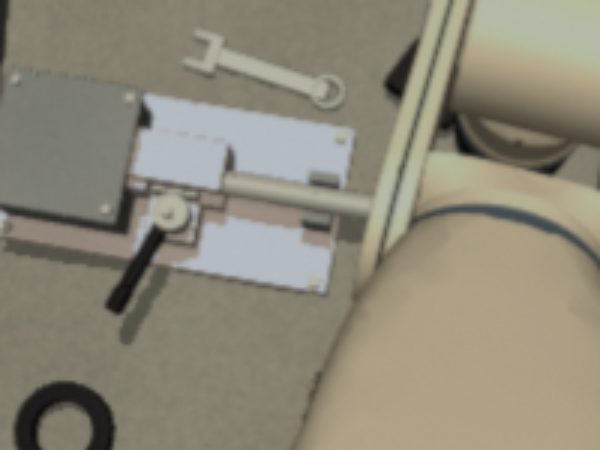

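{"api": "arm_command", "payload": {
  "deltas": [
    {"hand": 1,"translation": [0,0,30],"spin": 0},
    {"hand": 1,"translation": [0,0,60],"spin": 0},
    {"hand": 1,"translation": [0,0,85],"spin": 0},
    {"hand": 1,"translation": [0,0,105],"spin": 0},
    {"hand": 1,"translation": [0,0,120],"spin": 0},
    {"hand": 1,"translation": [0,0,120],"spin": 0},
    {"hand": 1,"translation": [0,0,120],"spin": 0}
  ]
}}

```text
clock: 2.95
tool_pos: [544.6, -114.0, 80.5]
orientation: [0.756, 0.655, -0.0, -0.0]
contact_force: [-0.2, 0.5, 1.3]
grip_width: 85.5
```

```bash
python3 - <<'E'
from h import *
st()
for n,sl in(('scene',np.s_[100:300,250:500]),):
    c=cam(n); cv2.imwrite(f'pics/{n}3.png',cv2.resize(c['img'][sl][:,:,::-1],None,fx=3,fy=3))
st()
E
```

```text
t 2.95 mount pos [-2.4196e+02 -6.0000e-02  8.0530e+01] F mount [0.43 0.23 1.25] w 85.5 yaw 0.01 tool z [-0.  0. -1.]
t 3.0 mount pos [-242.14   -0.6    81.06] F mount [ 0.88 -0.48  0.05] w 85.4 yaw -0.0 tool z [ 0.001 -0.    -1.   ]
```

View pics/scene3.png

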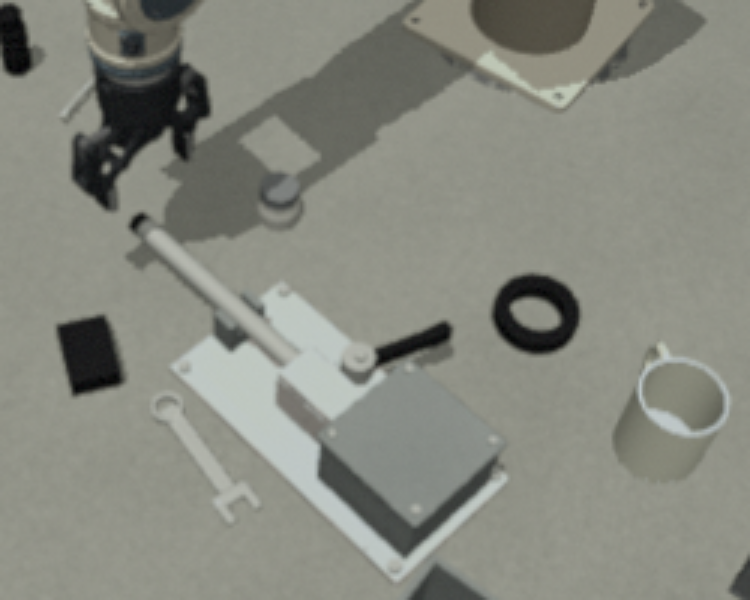

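{"api": "arm_command", "payload": {
  "deltas": [
    {"hand": 1,"translation": [0,0,20],"spin": 0},
    {"hand": 1,"translation": [0,0,38],"spin": 0},
    {"hand": 1,"translation": [0,0,48],"spin": 0},
    {"hand": 1,"translation": [0,0,54],"spin": 0},
    {"hand": 1,"translation": [0,0,54],"spin": 0},
    {"hand": 1,"translation": [0,0,54],"spin": 0}
  ]
}}

```text
clock: 3.6
tool_pos: [545.1, -114.6, 26.9]
orientation: [0.756, 0.654, 0.0, 0.0]
contact_force: [-0.8, -0.2, 0.5]
grip_width: 85.4
```

```bash
python3 - <<'E'
from h import *
st()
E
```

```text
t 3.6 mount pos [-242.46   -0.65   26.85] F mount [-0.28  0.73  0.52] w 85.4 yaw -0.03 tool z [ 0.001 -0.    -1.   ]
```

{"api": "arm_command", "payload": {
  "deltas": [
    {"hand": -0.4,"translation": [0,0,0],"spin": 0},
    {"hand": -0.4,"translation": [0,0,0],"spin": 0},
    {"hand": -0.4,"translation": [0,0,0],"spin": 0},
    {"hand": -0.4,"translation": [0,0,0],"spin": 0},
    {"hand": -0.4,"translation": [0,0,0],"spin": 0},
    {"hand": -0.4,"translation": [0,0,0],"spin": 0}
  ],
  "grip_force": 50
}}

```text
clock: 4.2
tool_pos: [544.5, -114.5, 26.2]
orientation: [0.756, 0.654, -0.0, -0.0]
contact_force: [-0.8, 0.1, 0.6]
grip_width: 25.7
```

```bash
python3 - <<'E'
from h import *
st()
E
```

```text
t 4.2 mount pos [-2.4242e+02 -8.0000e-02  2.6230e+01] F mount [-0.05  0.76  0.63] w 25.7 yaw -0.03 tool z [-0. -0. -1.]
```

Opening is 25.7 mm (hand −0.4). Close fully onto the tube.

{"api": "arm_command", "payload": {
  "deltas": [
    {"hand": -1,"translation": [0,0,0],"spin": 0},
    {"hand": -1,"translation": [0,0,0],"spin": 0},
    {"hand": -1,"translation": [0,0,0],"spin": 0},
    {"hand": -1,"translation": [0,0,0],"spin": 0},
    {"hand": -1,"translation": [0,0,0],"spin": 0}
  ],
  "grip_force": 60
}}

```text
clock: 4.7
tool_pos: [544.5, -114.5, 26.2]
orientation: [0.756, 0.654, -0.0, -0.0]
contact_force: [0.2, 0.5, -0.1]
grip_width: 0.4
```

```bash
python3 - <<'E'
from h import *
st()
c=cam('scene'); cv2.imwrite(f'pics/s4.png',cv2.resize(c['img'][120:250,250:420][:,:,::-1],None,fx=4,fy=4)); st()
E
```

```text
t 4.7 mount pos [-2.4241e+02 -7.0000e-02  2.6180e+01] F mount [ 0.56 -0.11 -0.08] w 0.4 yaw -0.02 tool z [-0.  0. -1.]
t 4.75 mount pos [-2.4241e+02 -1.0000e-01  2.6210e+01] F mount [-0.12 -0.26 -0.32] w 0.0 yaw -0.02 tool z [-0. -0. -1.]
```

View pics/s4.png

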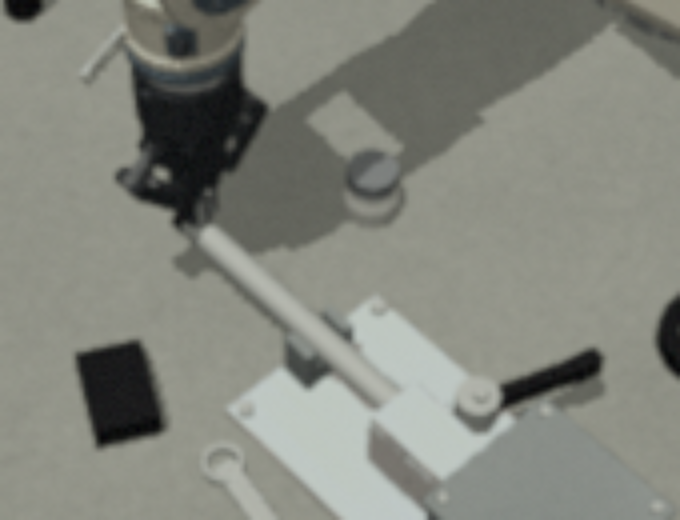

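```bash
python3 - <<'E'
from h import *
c=cam('scene')
off=np.array([2.1,2.2,0])
for m in [(-261,0,45),(-261,0,56),(-253,0,56),(-243,0,56),(-232,0,56),(-232,0,45),(-243,0,26),(-232,-11,26),(-243,0,100),(-125,0,56),(-30,0,56)]:
    print(m,(w2px(c,m2w(m)+off)-[250,120])*4)
a=c['img'][150:200,280:330]; cv2.imwrite('pics/s5.png',cv2.resize(a[:,:,::-1],None,fx=12,fy=12,interpolation=cv2.INTER_NEAREST))
p=__import__('pickle').load(open('scene0.pkl','rb'))['img'][150:200,280:330]; cv2.imwrite('pics/s5b.png',cv2.resize(p[:,:,::-1],None,fx=12,fy=12,interpolation=cv2.INTER_NEAREST))
E
```

```text
(-261, 0, 45) [181.31996139 216.40550613]
(-261, 0, 56) [180.52345854 207.30043098]
(-253, 0, 56) [187.50361903 213.49466568]
(-243, 0, 56) [196.28123526 221.28400593]
(-232, 0, 56) [206.00444678 229.91251934]
(-232, 0, 45) [206.63431637 238.95035113]
(-243, 0, 26) [198.15188629 245.71568823]
(-232, -11, 26) [196.64681644 262.23213616]
(-243, 0, 100) [193.40918211 183.74860867]
(-125, 0, 56) [304.4336419 317.2624931]
(-30, 0, 56) [398.04981519 400.34547931]
```

View pics/s5.png

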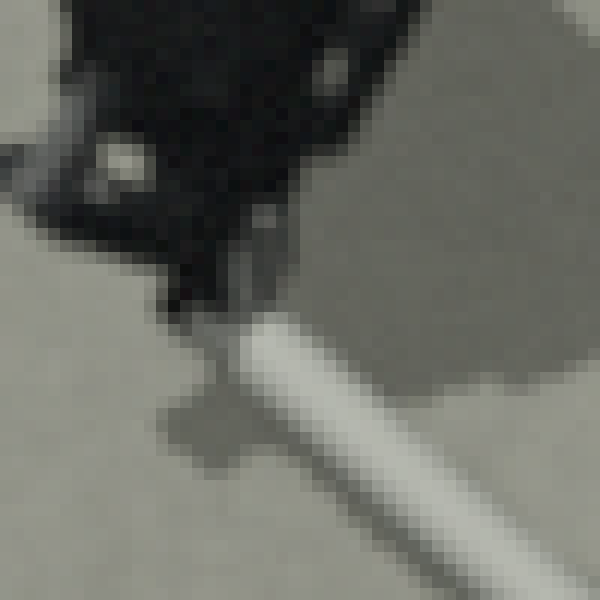

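View pics/s5b.png

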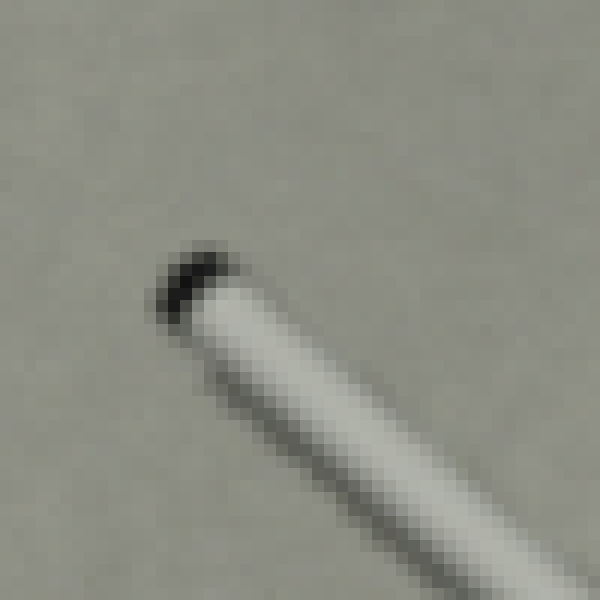

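```bash
python3 - <<'E'
from h import *
st()
c=cam('scene'); off=np.array([2.1,2.2,0])
for v in range(160,190,2):
    print(v,' '.join('%4d,%3d,%3d|'%tuple(w2m(px2w(c,u,v)-off)) if c['z_map'][v,u]>0 else '-' for u in range(292,310,2)))
st()
E
```

```text
t 4.8 mount pos [-2.424e+02 -6.000e-02  2.620e+01] F mount [-0.44 -0.06  0.85] w -0.1 yaw -0.03 tool z [-0.  0. -1.]
160 -230,-29,161| -233,-21,152| -230,-15,150| -224,-13,154| -227, -4,143| -233,  7,128| -225,  8,135| -229, 18,123| -231, 27,114|
162 -233,-28,149| -231,-22,146| -231,-15,140| -227,-12,141| -225, -6,139| -233,  7,119| -227,  9,123| -234, 22,107| -231, 27,105|
164 -326, 38,  2| -252, -7,106| -237,-12,123| -228,-11,131| -227, -5,127| -233,  6,112| -230, 11,110| -301, 75, -5| -292, 77,  0|
166 -246,-20,113| -246,-13,107| -240,-10,111| -226,-13,126| -229, -4,114| -232,  4,105| -229, 10,103| -290, 66,  1| -287, 72, -1|
168 -233,-30,124| -238,-19,111| -236,-13,108| -231,-10,110| -231, -3,104| -233,  5, 94| -236, 14, 84| -284, 61,  0| -280, 65,  1|
170 -231,-32,119| -232,-24,112| -231,-18,107| -229,-12,103| -231, -3, 95| -233,  4, 86| -236, 14, 74| -278, 55,  1| -276, 62, -3|
172 -232,-32,109| -231,-25,104| -240,-12, 84| -238, -6, 81| -230, -5, 87| -233,  4, 76| -236, 14, 65| -272, 51,  0| -272, 58, -5|
174 -297, 14, -1| -258, -6, 53| -244, -9, 69| -237, -8, 74| -232, -4, 76|
[... 386 characters left out ...]
 52| -227, -2, 49| -220,  0, 55| -216,  3, 55| -214,  9, 51|
182 -272, -7,  1| -270,  0, -3| -262,  1,  2| -263,  9, -4| -229, -8, 44| -222, -6, 49| -215, -4, 53| -210,  0, 55| -209,  5, 50|
184 -269, -9, -4| -265, -5, -4| -258, -2,  0| -254,  1,  0| -250,  7, -1| -222, -6, 39| -212, -7, 49| -207, -3, 51| -201, -1, 54|
186 -263,-15, -3| -257,-11,  0| -253, -7,  0| -249, -1, -2| -244,  1,  0| -240,  6,  0| -216, -4, 32| -203, -7, 48| -199, -3, 49|
188 -255,-21,  0| -252,-15, -2| -246,-12,  0| -242, -8,  0| -240, -2, -2| -235,  1, -1| -233,  7, -5| -225,  9,  1| -195, -7, 46|
t 4.85 mount pos [-2.4243e+02 -1.0000e-01  2.6230e+01] F mount [ 0.28 -0.3  -0.67] w 0.2 yaw -0.02 tool z [ 0. -0. -1.]
```

{"api": "arm_command", "payload": {
  "deltas": [
    {"hand": -1,"translation": [0,0,-2],"spin": 0},
    {"hand": -1,"translation": [0,0,-4],"spin": 0},
    {"hand": -1,"translation": [0,0,-4],"spin": 0}
  ]
}}

```text
clock: 5.15
tool_pos: [544.8, -114.5, 30.6]
orientation: [0.756, 0.654, 0.0, 0.0]
contact_force: [-0.1, -0.1, -0.4]
grip_width: 0.1
```

```bash
python3 - <<'E'
from h import *
st()
E
```

```text
t 5.15 mount pos [-242.43   -0.38   30.6 ] F mount [-0.09  0.13 -0.44] w 0.1 yaw -0.02 tool z [ 0.001 -0.    -1.   ]
```

No force, so nothing is held. Lift clear and look at the shut fingers alone.

{"api": "arm_command", "payload": {
  "deltas": [
    {"hand": -1,"translation": [0,0,-20],"spin": 0},
    {"hand": -1,"translation": [0,0,-40],"spin": 0},
    {"hand": -1,"translation": [0,0,-60],"spin": 0},
    {"hand": -1,"translation": [0,0,-60],"spin": 0},
    {"hand": -1,"translation": [0,0,-60],"spin": 0}
  ]
}}

```text
clock: 5.65
tool_pos: [544.7, -114.5, 90.4]
orientation: [0.756, 0.654, 0.0, 0.0]
contact_force: [0.1, 0.4, 0.9]
grip_width: -0.0
```

```bash
python3 - <<'E'
from h import *
st()
c=cam('scene'); off=np.array([2.1,2.2,0])
cv2.imwrite('pics/s6.png',cv2.resize(c['img'][120:200,270:350][:,:,::-1],None,fx=7,fy=7,interpolation=cv2.INTER_NEAREST))
print((w2px(c,np.array(env.get_state()['tool_pos'])+off)-[270,120])*7)
for v in range(146,184,2):
    print(v,' '.join('%4d,%3d,%3d|'%tuple(w2m(px2w(c,u,v)-off)) if c['z_map'][v,u]>0 else '-' for u in range(290,308,2)))
E
```

```text
t 5.65 mount pos [-2.4243e+02 -2.2000e-01  9.0410e+01] F mount [ 0.4  -0.01  0.86] w -0.0 yaw -0.03 tool z [ 0.001 -0.    -1.   ]
[201.19569511 337.57799955]
146 -232,-30,218| -231,-25,214| -232,-17,208| -224,-16,214| -229, -6,202| -236,  5,186| -228,  6,192| -225, 11,191| -233, 24,175|
148 -386, 80, -2| -236,-21,200| -232,-17,200| -226,-15,203| -227, -8,197| -226, -2,193| -228,  6,185| -231, 15,174| -232, 23,168|
150 -377, 73,  0| -248,-13,175| -238,-13,183| -230,-13,190| -227, -8,189| -239,  7,166| -232,  8,171| -229, 13,170| -343,112, -2|
152 -243,-24,179| -241,-19,177| -241,-12,172| -231,-13,181| -233, -5,173| -236,  4,163| -231,  7,165| -340,101,  0| -337,108, -3|
154 -230,-34,190| -232,-26,183| -236,-16,170| -233,-12,170| -232, -5,165| -234,  2,157| -233,  8,153| -335, 97, -3| -328,100,  0|
156 -232,-34,180| -228,-29,179| -229,-22,173| -236,-10,157| -231, -7,159| -233,  0,151| -232,  7,146| -329, 91, -3| -
158 -352, 52, -2| -233,-27,165| -241,-13,147| -235,-11,151| -236, -4,144| -233,  0,142| -231,  6,140| -322, 85, -2| -317, 90, -2|
160 -345, 46,  0| -340, 51,  0| -245,-11,133
[... 815 characters left out ...]
 39, -3| -283, 43, -2| -277, 47,  0| -272, 50,  0|
174 -301,  9, -1| -299, 15, -4| -259, -6, 52| -255, -1, 51| -249,  1, 54| -245,  6, 54| -274, 36,  1| -273, 42, -2| -270, 48, -5|
176 -296,  5, -2| -292,  9, -2| -257, -7, 45| -249, -6, 52| -243, -3, 55| -240,  1, 54| -236,  5, 54| -265, 36,  0| -262, 41, -2|
178 -288, -1,  1| -285,  4, -1| -282,  9, -2| -250, -6, 42| -240, -6, 50| -235, -3, 53| -232,  2, 51| -228,  6, 50| -224, 10, 50|
180 -283, -5,  0| -277, -2,  2| -277,  5, -4| -271,  8, -1| -236, -9, 47| -232, -5, 47| -227, -2, 50| -219,  0, 56| -215,  3, 56|
182 -278,-10, -1| -274, -5, -2| -270, -1, -2| -264,  2,  0| -262,  8, -3| -230, -8, 42| -221, -7, 50| -215, -5, 54| -209, -2, 57|
```

View pics/s6.png

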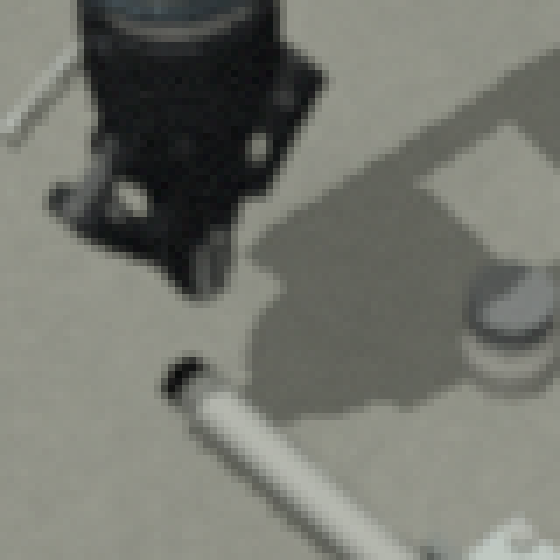

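{"api": "arm_command", "payload": {
  "deltas": [
    {"hand": 0.3,"translation": [0,0,0],"spin": 0},
    {"hand": 0.3,"translation": [0,0,0],"spin": 0},
    {"hand": 0.3,"translation": [0,0,0],"spin": 0},
    {"hand": 0.3,"translation": [0,0,0],"spin": 0},
    {"hand": 0.3,"translation": [0,0,20],"spin": 0},
    {"hand": 0.3,"translation": [0,0,40],"spin": 0},
    {"hand": 0.3,"translation": [0,0,58],"spin": 0},
    {"hand": 0.3,"translation": [0,0,70],"spin": 0},
    {"hand": 0.3,"translation": [0,0,78],"spin": 0},
    {"hand": 0.3,"translation": [0,0,78],"spin": 0}
  ]
}}

```text
clock: 6.7
tool_pos: [544.0, -114.3, 11.3]
orientation: [0.756, 0.654, -0.0, -0.001]
contact_force: [-0.4, 0.0, -0.7]
grip_width: 55.5
```

{"api": "arm_command", "payload": {
  "deltas": [
    {"hand": 0.3,"translation": [0,0,5],"spin": 0},
    {"hand": 0.3,"translation": [0,0,10],"spin": 0},
    {"hand": 0.3,"translation": [0,0,15],"spin": 0},
    {"hand": 0.3,"translation": [0,0,15],"spin": 0}
  ]
}}

```text
clock: 7.1
tool_pos: [544.2, -114.4, -3.2]
orientation: [0.756, 0.654, -0.0, -0.0]
contact_force: [-0.1, -0.4, -0.1]
grip_width: 55.3
```

```bash
python3 - <<'E'
from h import *
st()
c=cam('scene')
cv2.imwrite('pics/s7.png',cv2.resize(c['img'][120:200,270:350][:,:,::-1],None,fx=7,fy=7,interpolation=cv2.INTER_NEAREST))
E
```

```text
t 7.1 mount pos [-242.39    0.28   -3.24] F mount [-0.37  0.04 -0.14] w 55.3 yaw -0.03 tool z [-0.001  0.    -1.   ]
```

View pics/s7.png

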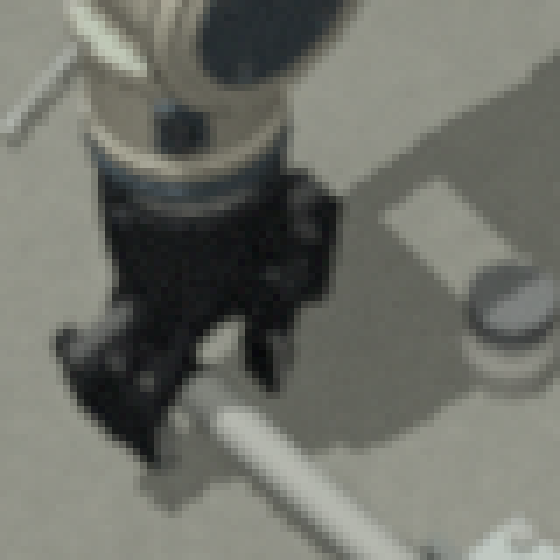

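{"api": "arm_command", "payload": {
  "deltas": [
    {"hand": -1,"translation": [0,0,0],"spin": 0},
    {"hand": -1,"translation": [0,0,0],"spin": 0},
    {"hand": -1,"translation": [0,0,0],"spin": 0},
    {"hand": -1,"translation": [0,0,0],"spin": 0},
    {"hand": -1,"translation": [0,0,0],"spin": 0},
    {"hand": -1,"translation": [0,0,0],"spin": 0}
  ],
  "grip_force": 60
}}

```text
clock: 7.75
tool_pos: [544.9, -114.6, -2.5]
orientation: [0.756, 0.654, 0.0, 0.0]
contact_force: [0.8, 0.2, 3.9]
grip_width: 19.9
```

```bash
python3 - <<'E'
from h import *
st()
c=cam('scene')
cv2.imwrite('pics/s8.png',cv2.resize(c['img'][120:200,270:350][:,:,::-1],None,fx=7,fy=7,interpolation=cv2.INTER_NEAREST))
st()
E
```

```text
t 7.75 mount pos [-242.46   -0.43   -2.5 ] F mount [ 0.26 -0.73  3.91] w 19.9 yaw -0.02 tool z [ 0.001 -0.    -1.   ]
t 7.8 mount pos [-242.43   -0.44   -2.52] F mount [ 1.07 -0.57  3.69] w 20.1 yaw -0.02 tool z [ 0.001 -0.    -1.   ]
```

View pics/s8.png

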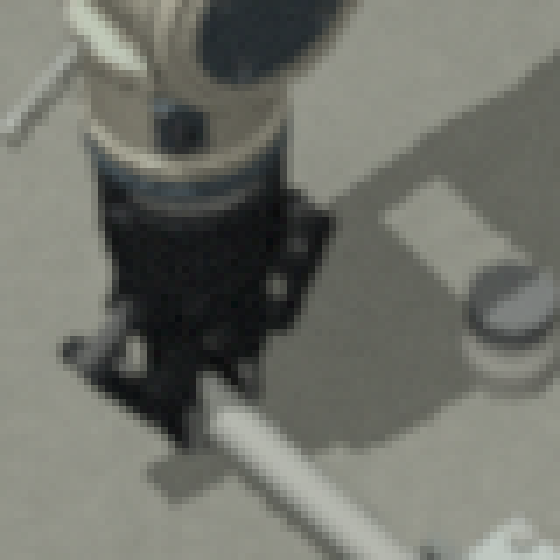

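```bash
python3 - <<'E'
from h import *
c=cam('scene'); off=np.array([2.1,2.2,0])
for m in [(-231.4,-18,z) for z in(20,25,30,35,40)]+[(-231.4,-11,z) for z in(20,30,40)]+[(-253,-18,z) for z in(20,30,40)]:
    print(m,(w2px(c,m2w(m)+off)-[270,120])*7)
for v in range(172,190,2):
    print(v,' '.join('%4d,%3d,%3d|'%tuple(w2m(px2w(c,u,v)-off)) if c['z_map'][v,u]>0 else '-' for u in range(288,304,2)))
E
```

```text
(-231.4, -18, 20) [193.36861226 476.94008407]
(-231.4, -18, 25) [192.78660934 470.03182251]
(-231.4, -18, 30) [192.20104147 463.08064488]
(-231.4, -18, 35) [191.61187639 456.08615707]
(-231.4, -18, 40) [191.01908147 449.04796022]
(-231.4, -11, 20) [205.69771822 468.04279031]
(-231.4, -11, 30) [204.60909978 454.15628712]
(-231.4, -11, 40) [203.50709281 440.09658772]
(-253, -18, 20) [160.81947161 447.36305308]
(-253, -18, 30) [159.45985241 433.41924425]
(-253, -18, 40) [158.08361958 419.30250479]
172 -233,-44,118| -307, 14,  0| -249,-20, 83| -238,-20, 93| -230,-19,100| -226,-15,101| -225, -9, 96| -242, 11, 62|
174 -231,-47,114| -249,-27, 80| -244,-24, 81| -241,-19, 79| -232,-18, 88| -231,-12, 83| -245,  6, 54| -242, 11, 52|
176 -233,-46,102| -231,-41,100| -237,-29, 83| -235,-24, 80| -231,-19, 80| -231,-12, 74| -235, -2, 62| -236,  6, 53|
178 -230,-49, 98| -231,-42, 91| -231,-34, 84| -236,-24, 70| -230,-21, 74| -232,-12, 63| -234, -4, 54| -230,  0, 54|
180 -288,-10, -1| -232,-42, 80| -230,-36, 77| -240,-21, 54| -236,-17, 54| -231,-13, 56| -229, -7, 52| -223, -5, 56|
182 -282,-14, -1| -278,-10, -1| -275, -4, -4| -243,-20, 40| -236,-18, 46| -233,-13, 44| -229, -8, 44| -221, -7, 50|
184 -276,-20, -1| -270,-16,  1| -267,-11,  0| -263, -6, -1| -236,-18, 36| -231,-15, 37| -254,  9, -6| -221, -8, 41|
186 -269,-25,  0| -268,-18, -4| -261,-16, -1| -256,-12,  1| -252, -7,  0| -249, -2,  0| -244,  1,  0| -241,  6, -1|
188 -266,-28, -4| -259,-25,  0| -253,-22,  2| -251,-16,  0| -248,-11, -2| -242, -8,  0| -240, -1, -3| -235,  1, -1|
```

{"api": "arm_command", "payload": {
  "deltas": [
    {"hand": -0.2,"translation": [0,0,0],"spin": 0},
    {"hand": -0.2,"translation": [0,0,0],"spin": 0},
    {"hand": -0.2,"translation": [0,0,0],"spin": 0},
    {"hand": -0.2,"translation": [0,0,4],"spin": 0},
    {"hand": -0.2,"translation": [0,0,8],"spin": 0},
    {"hand": -0.2,"translation": [0,0,9],"spin": 0},
    {"hand": -0.2,"translation": [0,0,9],"spin": 0}
  ]
}}

```text
clock: 8.55
tool_pos: [544.2, -114.4, -12.2]
orientation: [0.756, 0.654, -0.0, -0.0]
contact_force: [-0.5, 0.4, 0.5]
grip_width: 34.0
```

{"api": "arm_command", "payload": {
  "deltas": [
    {"hand": -1,"translation": [0,0,0],"spin": 0},
    {"hand": -1,"translation": [0,0,0],"spin": 0},
    {"hand": -1,"translation": [0,0,0],"spin": 0},
    {"hand": -1,"translation": [0,0,0],"spin": 0},
    {"hand": -1,"translation": [0,0,0],"spin": 0}
  ],
  "grip_force": 60
}}

```text
clock: 9.05
tool_pos: [544.5, -114.4, -11.7]
orientation: [0.756, 0.654, -0.0, -0.0]
contact_force: [-1.2, -0.1, -0.3]
grip_width: 20.6
```

```bash
python3 - <<'E'
from h import *
st()
E
```

```text
t 9.05 mount pos [-2.4241e+02 -2.0000e-02 -1.1730e+01] F mount [-0.31  1.2  -0.26] w 20.6 yaw -0.03 tool z [-0.  0. -1.]
```

{"api": "arm_command", "payload": {
  "deltas": [
    {"hand": -1,"translation": [2,0,0],"spin": 0},
    {"hand": -1,"translation": [4,0,0],"spin": 0},
    {"hand": -1,"translation": [6,0,0],"spin": 0},
    {"hand": -1,"translation": [8,0,0],"spin": 0},
    {"hand": -1,"translation": [10,0,0],"spin": 0}
  ]
}}

```text
clock: 9.55
tool_pos: [546.2, -105.6, -11.7]
orientation: [0.756, 0.655, -0.0, 0.001]
contact_force: [-0.9, -7.4, -0.8]
grip_width: 20.5
```

```bash
python3 - <<'E'
from h import *
st()
E
```

```text
t 9.55 mount pos [-233.38   -0.49  -11.68] F mount [-7.48 -0.2  -0.76] w 20.5 yaw -0.0 tool z [ 0.001 -0.001 -1.   ]
```

{"api": "arm_command", "payload": {
  "deltas": [
    {"hand": -1,"translation": [3,0,0],"spin": 0},
    {"hand": -1,"translation": [6,0,0],"spin": 0},
    {"hand": -1,"translation": [9,0,0],"spin": 0},
    {"hand": -1,"translation": [12,0,0],"spin": 0},
    {"hand": -1,"translation": [15,0,0],"spin": 0},
    {"hand": -1,"translation": [18,0,0],"spin": 0},
    {"hand": -1,"translation": [20,0,0],"spin": 0},
    {"hand": -1,"translation": [22,0,0],"spin": 0}
  ]
}}

```text
clock: 10.35
tool_pos: [549.4, -83.8, -11.7]
orientation: [0.756, 0.655, -0.0, 0.001]
contact_force: [-1.5, -7.2, -0.4]
grip_width: 20.4
```

{"api": "arm_command", "payload": {
  "deltas": [
    {"hand": -1,"translation": [2,0,0],"spin": 0},
    {"hand": -1,"translation": [4,0,0],"spin": 0},
    {"hand": -1,"translation": [6,0,0],"spin": 0}
  ]
}}

```text
clock: 10.65
tool_pos: [550.2, -77.9, -11.7]
orientation: [0.756, 0.655, -0.0, 0.001]
contact_force: [-0.4, -8.0, 0.3]
grip_width: 20.5
```

{"api": "arm_command", "payload": {
  "deltas": [
    {"hand": -1,"translation": [2,0,0],"spin": 0},
    {"hand": -1,"translation": [4,0,0],"spin": 0},
    {"hand": -1,"translation": [6,0,0],"spin": 0}
  ]
}}

```text
clock: 10.95
tool_pos: [551.0, -71.9, -11.7]
orientation: [0.756, 0.655, -0.0, 0.001]
contact_force: [-0.7, -7.1, -0.1]
grip_width: 20.4
```

{"api": "arm_command", "payload": {
  "deltas": [
    {"hand": -1,"translation": [2,0,0],"spin": 0},
    {"hand": -1,"translation": [4,0,0],"spin": 0}
  ]
}}

```text
clock: 11.15
tool_pos: [551.6, -68.0, -11.7]
orientation: [0.756, 0.655, -0.0, 0.001]
contact_force: [-0.7, -8.2, 0.6]
grip_width: 20.6
```

```bash
python3 - <<'E'
from h import *
st()
E
```

```text
t 11.15 mount pos [-195.39   -0.44  -11.68] F mount [-8.21 -0.43  0.56] w 20.6 yaw -0.0 tool z [ 0.    -0.001 -1.   ]
```

{"api": "arm_command", "payload": {
  "deltas": [
    {"hand": -1,"translation": [1.5,0,0],"spin": 0},
    {"hand": -1,"translation": [3,0,0],"spin": 0}
  ]
}}

```text
clock: 11.35
tool_pos: [552.1, -65.0, -11.7]
orientation: [0.756, 0.655, -0.0, 0.001]
contact_force: [-0.9, -7.8, 0.6]
grip_width: 20.2
```

{"api": "arm_command", "payload": {
  "deltas": [
    {"hand": -1,"translation": [1.5,0,0],"spin": 0},
    {"hand": -1,"translation": [3,0,0],"spin": 0}
  ]
}}

```text
clock: 11.55
tool_pos: [552.5, -62.0, -11.7]
orientation: [0.756, 0.655, -0.0, 0.001]
contact_force: [-1.4, -7.3, -0.0]
grip_width: 20.6
```

{"api": "arm_command", "payload": {
  "deltas": [
    {"hand": -1,"translation": [1.5,0,0],"spin": 0},
    {"hand": -1,"translation": [3,0,0],"spin": 0}
  ]
}}

```text
clock: 11.75
tool_pos: [552.9, -59.1, -11.7]
orientation: [0.756, 0.655, -0.0, 0.001]
contact_force: [-1.7, -7.1, 0.2]
grip_width: 20.4
```

{"api": "arm_command", "payload": {
  "deltas": [
    {"hand": -1,"translation": [1,0,0],"spin": 0},
    {"hand": -1,"translation": [2,0,0],"spin": 0}
  ]
}}

```text
clock: 11.95
tool_pos: [553.2, -57.1, -11.7]
orientation: [0.756, 0.655, -0.0, 0.001]
contact_force: [-1.5, -8.5, 0.3]
grip_width: 20.3
```

{"api": "arm_command", "payload": {
  "deltas": [
    {"hand": -1,"translation": [1,0,0],"spin": 0},
    {"hand": -1,"translation": [2,0,0],"spin": 0}
  ]
}}

```text
clock: 12.15
tool_pos: [553.4, -55.1, -11.7]
orientation: [0.756, 0.655, -0.0, 0.001]
contact_force: [-1.4, -7.3, 0.9]
grip_width: 20.4
```

```bash
python3 - <<'E'
from h import *
st()
E
```

```text
t 12.15 mount pos [-182.43   -0.42  -11.66] F mount [-7.42  0.35  0.95] w 20.4 yaw -0.0 tool z [ 0.    -0.001 -1.   ]
```

{"api": "arm_command", "payload": {
  "deltas": [
    {"hand": -1,"translation": [1,0,0],"spin": 0}
  ]
}}

```text
clock: 12.25
tool_pos: [553.6, -54.3, -11.6]
orientation: [0.756, 0.655, -0.0, 0.001]
contact_force: [-1.3, -9.7, 0.8]
grip_width: 20.5
```

{"api": "arm_command", "payload": {
  "deltas": [
    {"hand": -1,"translation": [1,0,0],"spin": 0}
  ]
}}

```text
clock: 12.35
tool_pos: [553.7, -53.4, -11.7]
orientation: [0.756, 0.655, -0.0, 0.001]
contact_force: [-0.9, -9.7, 1.7]
grip_width: 20.3
```

{"api": "arm_command", "payload": {
  "deltas": [
    {"hand": -1,"translation": [1,0,0],"spin": 0},
    {"hand": -1,"translation": [2,0,0],"spin": 0}
  ]
}}

```text
clock: 12.55
tool_pos: [554.0, -51.4, -11.7]
orientation: [0.756, 0.655, -0.0, 0.001]
contact_force: [-0.8, -9.1, 0.9]
grip_width: 20.6
```

{"api": "arm_command", "payload": {
  "deltas": [
    {"hand": -1,"translation": [1,0,0],"spin": 0}
  ]
}}

```text
clock: 12.65
tool_pos: [554.1, -50.5, -11.7]
orientation: [0.756, 0.655, -0.0, 0.001]
contact_force: [-2.2, -10.1, 1.2]
grip_width: 20.7
```

{"api": "arm_command", "payload": {
  "deltas": [
    {"hand": -1,"translation": [1,0,0],"spin": 0}
  ]
}}

```text
clock: 12.75
tool_pos: [554.3, -49.5, -11.7]
orientation: [0.756, 0.655, -0.0, 0.001]
contact_force: [-0.9, -9.7, 1.1]
grip_width: 20.3
```

{"api": "arm_command", "payload": {
  "deltas": [
    {"hand": -1,"translation": [0.7,0,0],"spin": 0}
  ]
}}

```text
clock: 12.85
tool_pos: [554.3, -48.8, -11.7]
orientation: [0.756, 0.655, -0.0, 0.001]
contact_force: [-1.8, -9.7, 0.7]
grip_width: 20.7
```

{"api": "arm_command", "payload": {
  "deltas": [
    {"hand": -1,"translation": [0.7,0,0],"spin": 0}
  ]
}}

```text
clock: 12.95
tool_pos: [554.4, -48.2, -11.7]
orientation: [0.756, 0.655, -0.0, 0.001]
contact_force: [-1.4, -10.3, 1.0]
grip_width: 20.3
```

{"api": "arm_command", "payload": {
  "deltas": [
    {"hand": -1,"translation": [0.5,0,0],"spin": 0}
  ]
}}

```text
clock: 13.05
tool_pos: [554.5, -47.7, -11.7]
orientation: [0.756, 0.655, -0.0, 0.001]
contact_force: [-1.4, -8.8, 0.5]
grip_width: 20.3
```

{"api": "arm_command", "payload": {
  "deltas": [
    {"hand": -1,"translation": [0.5,0,0],"spin": 0}
  ]
}}

```text
clock: 13.15
tool_pos: [554.6, -47.2, -11.7]
orientation: [0.756, 0.655, -0.0, 0.001]
contact_force: [-2.5, -10.2, 1.1]
grip_width: 20.7
```

{"api": "arm_command", "payload": {
  "deltas": [
    {"hand": -1,"translation": [0.5,0,0],"spin": 0}
  ]
}}

```text
clock: 13.25
tool_pos: [554.6, -46.9, -11.7]
orientation: [0.756, 0.655, -0.001, 0.001]
contact_force: [-1.8, -13.9, 1.2]
grip_width: 20.6
```

{"api": "arm_command", "payload": {
  "deltas": [
    {"hand": -1,"translation": [0.5,0,0],"spin": 0}
  ]
}}

```text
clock: 13.35
tool_pos: [554.6, -46.9, -11.7]
orientation: [0.756, 0.655, -0.001, 0.001]
contact_force: [-2.4, -17.0, 1.0]
grip_width: 20.1
```

{"api": "arm_command", "payload": {
  "deltas": [
    {"hand": -1,"translation": [0.4,0,0],"spin": 0}
  ]
}}

```text
clock: 13.45
tool_pos: [554.6, -46.8, -11.7]
orientation: [0.756, 0.655, -0.001, 0.001]
contact_force: [-2.3, -18.8, 1.4]
grip_width: 20.3
```

{"api": "arm_command", "payload": {
  "deltas": [
    {"hand": -1,"translation": [0.3,0,0],"spin": 0},
    {"hand": -1,"translation": [0.5,0,0],"spin": 0}
  ]
}}

```text
clock: 13.65
tool_pos: [554.6, -46.8, -11.7]
orientation: [0.756, 0.655, -0.001, 0.001]
contact_force: [-2.7, -20.4, 0.7]
grip_width: 20.0
```

{"api": "arm_command", "payload": {
  "deltas": [
    {"hand": -1,"translation": [0,0,0],"spin": 0},
    {"hand": -1,"translation": [0,0,0],"spin": 0}
  ]
}}

```text
clock: 13.85
tool_pos: [554.6, -46.8, -11.7]
orientation: [0.756, 0.655, -0.001, 0.001]
contact_force: [-3.0, -19.8, 0.4]
grip_width: 20.1
```

{"api": "arm_command", "payload": {
  "deltas": [
    {"hand": -1,"translation": [0.4,0,0],"spin": 0},
    {"hand": -1,"translation": [0.4,0,0],"spin": 0},
    {"hand": -1,"translation": [0.4,0,0],"spin": 0},
    {"hand": -1,"translation": [0.4,0,0],"spin": 0},
    {"hand": -1,"translation": [0.4,0,0],"spin": 0}
  ]
}}

```text
clock: 14.35
tool_pos: [554.6, -46.7, -11.7]
orientation: [0.756, 0.655, -0.001, 0.001]
contact_force: [-2.5, -21.3, 0.6]
grip_width: 20.6
```

```bash
python3 - <<'E'
from h import *
st()
E
```

```text
t 14.35 mount pos [-173.94   -0.39  -11.67] F mount [-21.46  -0.61   0.56] w 20.6 yaw 0.02 tool z [-0.    -0.003 -1.   ]
```

{"api": "arm_command", "payload": {
  "deltas": [
    {"hand": 0,"translation": [0,0,0],"spin": 0},
    {"hand": 0,"translation": [0,0,0],"spin": 0},
    {"hand": 0,"translation": [0,0,0],"spin": 0},
    {"hand": 0,"translation": [0,0,0],"spin": 0}
  ]
}}

```text
clock: 14.75
tool_pos: [554.9, -43.1, -11.8]
orientation: [0.756, 0.655, 0.0, 0.0]
contact_force: [-0.2, -0.4, 1.1]
grip_width: 42.4
```

```bash
python3 - <<'E'
from h import *
st()
E
```

```text
t 14.75 mount pos [-1.7034e+02 -1.7000e-01 -1.1770e+01] F mount [-0.42  0.1   1.12] w 42.4 yaw 0.0 tool z [ 0.  0. -1.]
```

{"api": "arm_command", "payload": {
  "deltas": [
    {"hand": 0,"translation": [0,0,-10],"spin": 0},
    {"hand": 0,"translation": [0,0,-25],"spin": 0},
    {"hand": 0,"translation": [0,0,-45],"spin": 0},
    {"hand": 0,"translation": [0,0,-70],"spin": 0},
    {"hand": 0,"translation": [0,0,-95],"spin": 0},
    {"hand": 0,"translation": [0,0,-120],"spin": 0},
    {"hand": 0,"translation": [0,0,-140],"spin": 0},
    {"hand": -1,"translation": [0,0,-140],"spin": 0}
  ]
}}

```text
clock: 15.55
tool_pos: [557.2, -43.6, 132.5]
orientation: [0.756, 0.654, 0.002, 0.003]
contact_force: [0.7, 1.0, -0.2]
grip_width: 29.4
```

```bash
python3 - <<'E'
from h import *
st()
c=cam('scene')
cv2.imwrite('pics/s9.png',cv2.resize(c['img'][130:290,260:460][:,:,::-1],None,fx=4,fy=4,interpolation=cv2.INTER_CUBIC))
c=cam('top')
cv2.imwrite('pics/t9.png',cv2.resize(c['img'][130:270,180:380][:,:,::-1],None,fx=4,fy=4,interpolation=cv2.INTER_CUBIC))
E
```

```text
t 15.55 mount pos [-170.48   -2.48  132.49] F mount [ 1.11 -0.52 -0.19] w 29.4 yaw -0.01 tool z [ 0.007 -0.001 -1.   ]
```

View pics/s9.png

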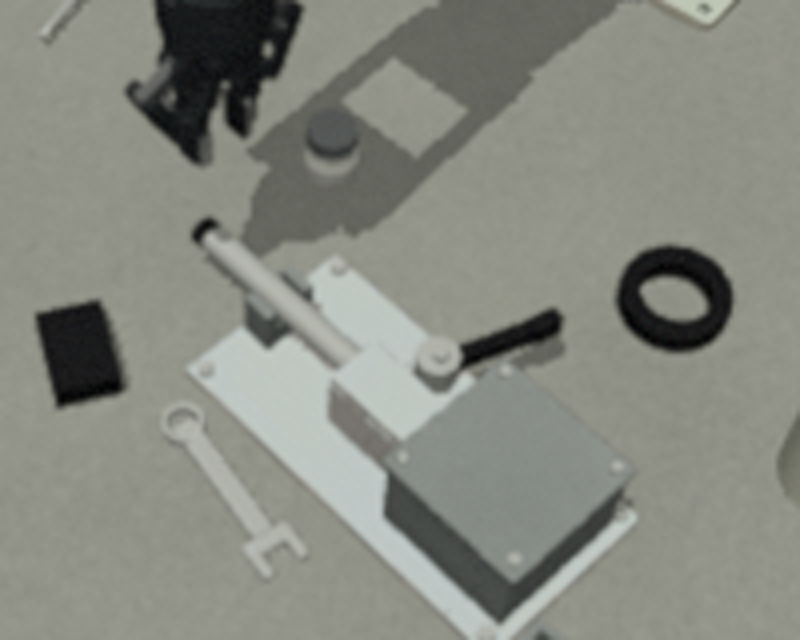

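View pics/t9.png

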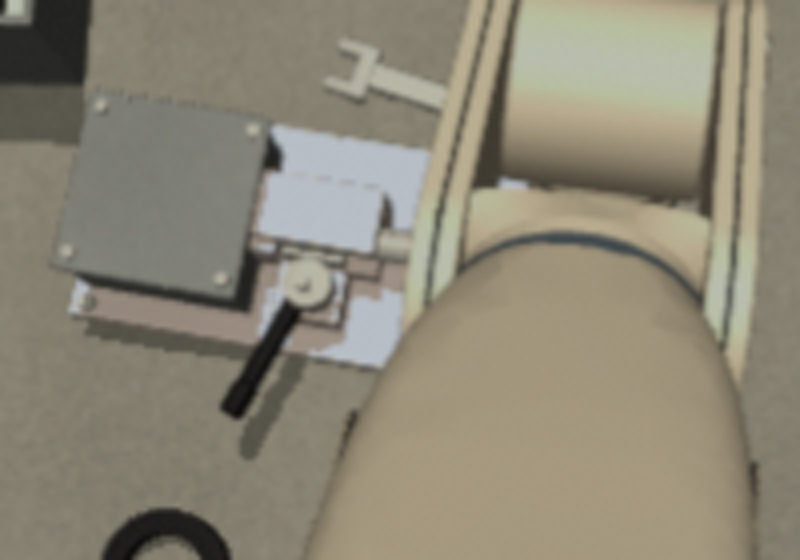

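```bash
cat >> h.py <<'E'
def lev(th,d,r=78,z=0):
    ph=np.radians(71)+th; u=np.array([np.cos(ph),np.sin(ph)]); n=np.array([-u[1],u[0]])
    c=np.array([10,37])+r*u-d*n
    return m2w((*c,z)), M[2]+th-np.radians(19)
E
python3 - <<'E'
from h import *
st(); w,y=lev(0,26); print(w,rel([w[0],w[1],132],y))
E
```

```text
t 15.65 mount pos [-170.62   -0.45  129.41] F mount [ 0.65 -0.26 -0.15] w 14.3 yaw -0.02 tool z [ 0.002 -0.    -1.   ]
[486.47203304 199.46222539   0.        ] (array([ 230.6, -102.8,   -2.8]), np.float64(0.33132103654386036))
```

{"api": "arm_command", "payload": {
  "deltas": [
    {"hand": -1,"translation": [25,-11,0],"spin": 0.04},
    {"hand": -1,"translation": [55,-24,0],"spin": 0.08},
    {"hand": -1,"translation": [90,-40,0],"spin": 0.13},
    {"hand": -1,"translation": [125,-56,0],"spin": 0.18},
    {"hand": -1,"translation": [160,-71,0],"spin": 0.23},
    {"hand": -1,"translation": [190,-85,0],"spin": 0.27},
    {"hand": -1,"translation": [215,-96,0],"spin": 0.31},
    {"hand": -1,"translation": [230.5,-103,0],"spin": 0.331},
    {"hand": -1,"translation": [230.5,-103,0],"spin": 0.331},
    {"hand": -1,"translation": [230.5,-103,0],"spin": 0.331}
  ]
}}

```text
clock: 16.65
tool_pos: [485.3, 199.2, 127.5]
orientation: [0.853, 0.522, -0.001, -0.0]
contact_force: [-0.3, -0.5, -0.0]
grip_width: -0.1
```

{"api": "arm_command", "payload": {
  "deltas": [
    {"hand": -1,"translation": [0,0,20],"spin": 0},
    {"hand": -1,"translation": [0,0,40],"spin": 0},
    {"hand": -1,"translation": [0,0,55],"spin": 0},
    {"hand": -1,"translation": [0,0,60],"spin": 0},
    {"hand": -1,"translation": [0,0,60],"spin": 0}
  ]
}}

```text
clock: 17.15
tool_pos: [485.6, 198.4, 67.5]
orientation: [0.854, 0.521, -0.001, -0.0]
contact_force: [0.1, -0.0, -0.4]
grip_width: 0.5
```

```bash
python3 - <<'E'
from h import *
st(); w,y=lev(0,26); print(w,rel([w[0],w[1],0],y))
c=cam('scene')
cv2.imwrite('pics/s10.png',cv2.resize(c['img'][130:290,320:520][:,:,::-1],None,fx=4,fy=4,interpolation=cv2.INTER_CUBIC))
E
```

```text
t 17.15 mount pos [ 58.75 103.03  67.46] F mount [-0.02 -0.1  -0.39] w 0.5 yaw -19.04 tool z [-0.002 -0.001 -1.   ]
[486.47203304 199.46222539   0.        ] (array([ 1.5,  0.4, 67.5]), np.float64(-0.0007009122002741286))
```

View pics/s10.png

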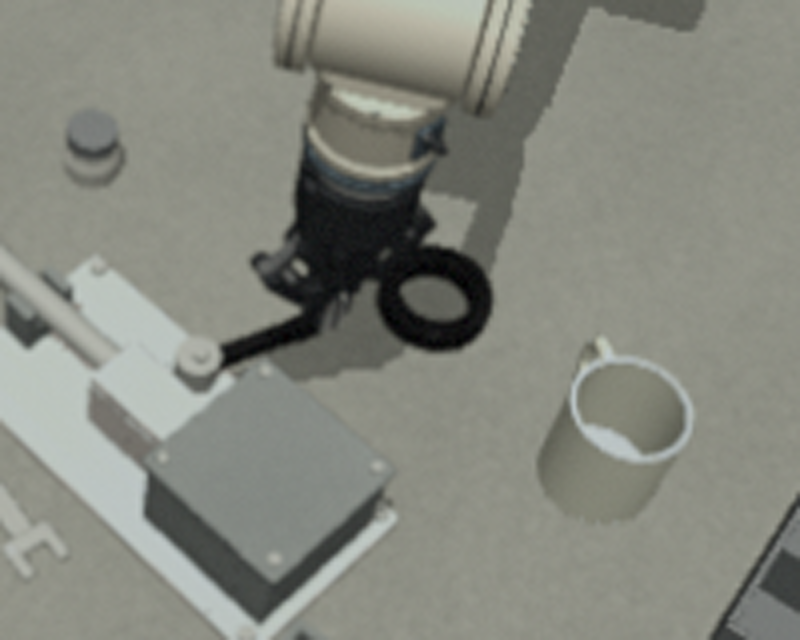

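{"api": "arm_command", "payload": {
  "deltas": [
    {"hand": -1,"translation": [3,0,12],"spin": 0},
    {"hand": -1,"translation": [3,0,24],"spin": 0},
    {"hand": -1,"translation": [3,0,36],"spin": 0},
    {"hand": -1,"translation": [3,0,36],"spin": 0}
  ]
}}

```text
clock: 17.6
tool_pos: [485.9, 201.6, 30.3]
orientation: [0.854, 0.521, -0.002, -0.0]
contact_force: [0.7, -0.4, 0.5]
grip_width: -0.2
```

{"api": "arm_command", "payload": {
  "deltas": [
    {"hand": -1,"translation": [0,0,10],"spin": 0},
    {"hand": -1,"translation": [0,0,20],"spin": 0},
    {"hand": -1,"translation": [0,0,30],"spin": 0},
    {"hand": -1,"translation": [0,0,30],"spin": 0}
  ]
}}

```text
clock: 18.0
tool_pos: [486.3, 201.6, 0.7]
orientation: [0.854, 0.521, -0.001, -0.0]
contact_force: [-0.5, -0.1, 0.2]
grip_width: -0.4
```

```bash
python3 - <<'E'
from h import *
st()
c=cam('scene'); off=np.array([2.1,2.2,0])
cv2.imwrite('pics/s11.png',cv2.resize(c['img'][170:250,350:450][:,:,::-1],None,fx=7,fy=7,interpolation=cv2.INTER_CUBIC))
for z in(30,40,60): print(z,[(w2px(c,m2w((*(w2m(env.get_state()['tool_pos'])[:2]),z))+off)-[350,170])*7])
E
```

```text
t 18.0 mount pos [ 62.1  102.78   0.68] F mount [-0.18  0.5   0.19] w -0.4 yaw -18.99 tool z [-0.002 -0.001 -1.   ]
30 [array([337.00015473, 381.65517305])]
40 [array([340.44363588, 368.51354124])]
60 [array([347.46817634, 341.69623345])]
```

View pics/s11.png

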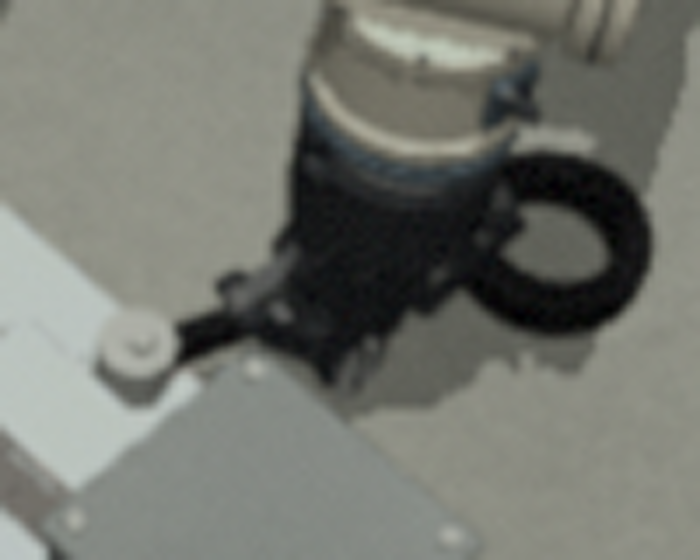

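```bash
cat > traj.py <<'E'
from h import *
s=env.get_state(); 
def rows(pose0,yaw0,lst):
    for th,d in lst:
        w,y=lev(th,d); dx=w[:2]-pose0[:2]; a=yaw0
        tx=np.array([np.cos(a),np.sin(a)]); ty=np.array([np.sin(a),-np.cos(a)])
        print(th,d,np.round([dx@tx,dx@ty],1),'spin',round(-(y-yaw0),3))
Rt=R.from_quat(s['orientation']).as_matrix()
p0=np.array(s['tool_pos']); y0=np.arctan2(Rt[1,0],Rt[0,0])
l1=[(0,24),(0,20),(0,17.5)]+[(round(.08*i,2),17) for i in range(1,8)]
rows(p0,y0,l1)
w,y=lev(.56,17); print('--'); rows(w,y,[(round(.56+.09*i,2),16.5) for i in range(1,16)])
E
python3 traj.py
```

```text
0 24 [-4.2  0.9] spin 0.0
0 20 [-8.2  0.9] spin 0.0
0 17.5 [-10.7   0.9] spin 0.0
0.08 17 [-17.4  -0.2] spin -0.08
0.16 17 [-23.8  -0.8] spin -0.16
0.24 17 [-30.2  -0.9] spin -0.24
0.32 17 [-36.6  -0.5] spin -0.32
0.4 17 [-42.9   0.4] spin -0.4
0.48 17 [-49.1   1.9] spin -0.48
0.56 17 [-55.2   3.8] spin -0.56
--
0.65 16.5 [-7.6 -1.2] spin -0.09
0.74 16.5 [-14.7  -1.7] spin -0.18
0.83 16.5 [-21.9  -1.6] spin -0.27
0.92 16.5 [-29.   -0.8] spin -0.36
1.01 16.5 [-36.1   0.6] spin -0.45
1.1 16.5 [-43.    2.6] spin -0.54
1.19 16.5 [-49.6   5.3] spin -0.63
1.28 16.5 [-56.    8.5] spin -0.72
1.37 16.5 [-62.1  12.3] spin -0.81
1.46 16.5 [-67.8  16.6] spin -0.9
1.55 16.5 [-73.2  21.4] spin -0.99
1.64 16.5 [-78.   26.7] spin -1.08
1.73 16.5 [-82.4  32.4] spin -1.17
1.82 16.5 [-86.2  38.4] spin -1.26
1.91 16.5 [-89.5  44.8] spin -1.35
```

{"api": "arm_command", "payload": {
  "deltas": [
    {"hand": -1,"translation": [-4.2,0.9,0],"spin": 0},
    {"hand": -1,"translation": [-8.2,0.9,0],"spin": 0},
    {"hand": -1,"translation": [-10.7,0.9,0],"spin": 0},
    {"hand": -1,"translation": [-17.4,-0.2,0],"spin": -0.08},
    {"hand": -1,"translation": [-23.8,-0.8,0],"spin": -0.16},
    {"hand": -1,"translation": [-30.2,-0.9,0],"spin": -0.24},
    {"hand": -1,"translation": [-36.6,-0.5,0],"spin": -0.32},
    {"hand": -1,"translation": [-42.9,0.4,0],"spin": -0.4},
    {"hand": -1,"translation": [-49.1,1.9,0],"spin": -0.48},
    {"hand": -1,"translation": [-55.2,3.8,0],"spin": -0.56}
  ],
  "grip_force": 80
}}

```text
clock: 19.05
tool_pos: [466.6, 152.2, 2.7]
orientation: [0.675, 0.737, 0.002, 0.0]
contact_force: [0.9, 9.5, -4.3]
grip_width: 0.1
```

```bash
python3 - <<'E'
from h import *
st(); w,y=lev(.56,17); print(w2m(w), np.degrees(y-M[2]))
c=cam('scene')
cv2.imwrite('pics/s12.png',cv2.resize(c['img'][150:250,330:450][:,:,::-1],None,fx=6,fy=6,interpolation=cv2.INTER_CUBIC)); st()
E
```

```text
t 19.05 mount pos [ 10.38 115.22   2.73] F mount [ 9.57  0.51 -4.31] w 0.1 yaw 13.25 tool z [ 0.003  0.002 -1.   ]
[  8.89880037 116.82347624   0.        ] 13.085636527326102
t 19.1 mount pos [  9.75 115.15   2.73] F mount [ 8.51 -0.24 -3.03] w 0.2 yaw 13.49 tool z [ 0.003  0.002 -1.   ]
```

View pics/s12.png

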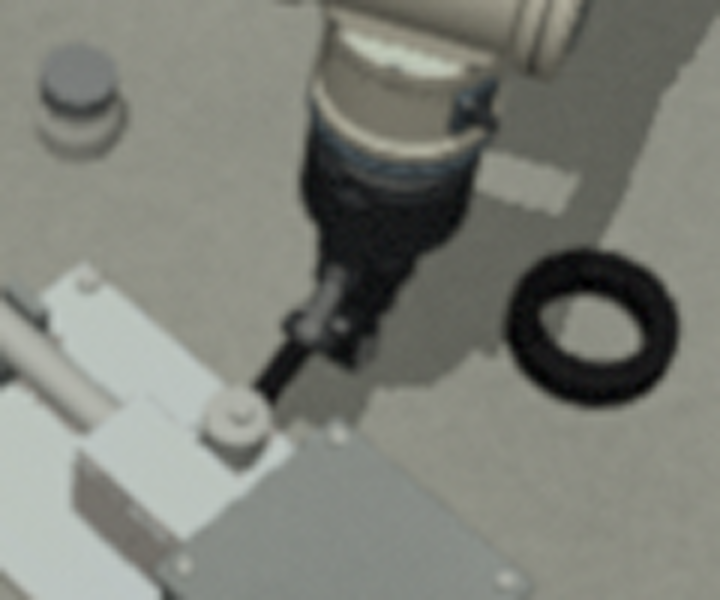

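{"api": "arm_command", "payload": {
  "deltas": [
    {"hand": -1,"translation": [-7.6,-1.2,0],"spin": -0.09},
    {"hand": -1,"translation": [-14.7,-1.7,0],"spin": -0.18},
    {"hand": -1,"translation": [-21.9,-1.6,0],"spin": -0.27},
    {"hand": -1,"translation": [-29.0,-0.8,0],"spin": -0.36},
    {"hand": -1,"translation": [-36.1,0.6,0],"spin": -0.45},
    {"hand": -1,"translation": [-43.0,2.6,0],"spin": -0.54},
    {"hand": -1,"translation": [-49.6,5.3,0],"spin": -0.63},
    {"hand": -1,"translation": [-56.0,8.5,0],"spin": -0.72},
    {"hand": -1,"translation": [-62.1,12.3,0],"spin": -0.81},
    {"hand": -1,"translation": [-67.8,16.6,0],"spin": -0.9},
    {"hand": -1,"translation": [-73.2,21.4,0],"spin": -0.99},
    {"hand": -1,"translation": [-78.0,26.7,0],"spin": -1.08},
    {"hand": -1,"translation": [-82.4,32.4,0],"spin": -1.17},
    {"hand": -1,"translation": [-84.4,35.4,0],"spin": -1.215},
    {"hand": -1,"translation": [-84.4,35.4,0],"spin": -1.215},
    {"hand": -1,"translation": [-84.4,35.4,0],"spin": -1.215}
  ]
}}

```text
clock: 20.7
tool_pos: [507.7, 70.0, 2.4]
orientation: [0.136, 0.991, 0.0, 0.0]
contact_force: [-0.2, 0.3, 0.1]
grip_width: 0.2
```

```bash
python3 - <<'E'
from h import *
st(); w,y=lev(1.775,16.5); print(w2m(w), np.degrees(y-M[2]))
c=cam('scene')
cv2.imwrite('pics/s13.png',cv2.resize(c['img'][140:270,290:450][:,:,::-1],None,fx=5,fy=4.6,interpolation=cv2.INTER_CUBIC)); st()
c=cam('top')
cv2.imwrite('pics/t13.png',cv2.resize(c['img'][130:270,180:380][:,:,::-1],None,fx=4,fy=4,interpolation=cv2.INTER_CUBIC)); st()
E
```

```text
t 20.7 mount pos [-65.11  62.71   2.4 ] F mount [0.23 0.24 0.14] w 0.2 yaw 82.62 tool z [ 0.  0. -1.]
[-65.27120444  63.27728643   0.        ] 82.70000863572113
t 20.75 mount pos [-65.02  62.84   2.36] F mount [-0.64  0.13 -0.31] w 0.2 yaw 82.64 tool z [-0.  0. -1.]
t 20.8 mount pos [-65.    62.86   2.32] F mount [-0.02  0.25 -0.96] w -0.3 yaw 82.66 tool z [-0. -0. -1.]
```

View pics/s13.png

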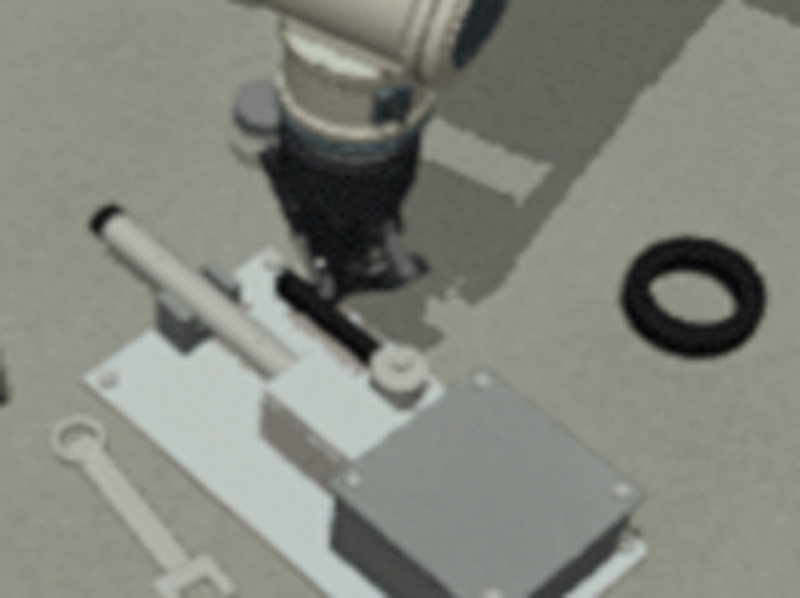

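View pics/t13.png

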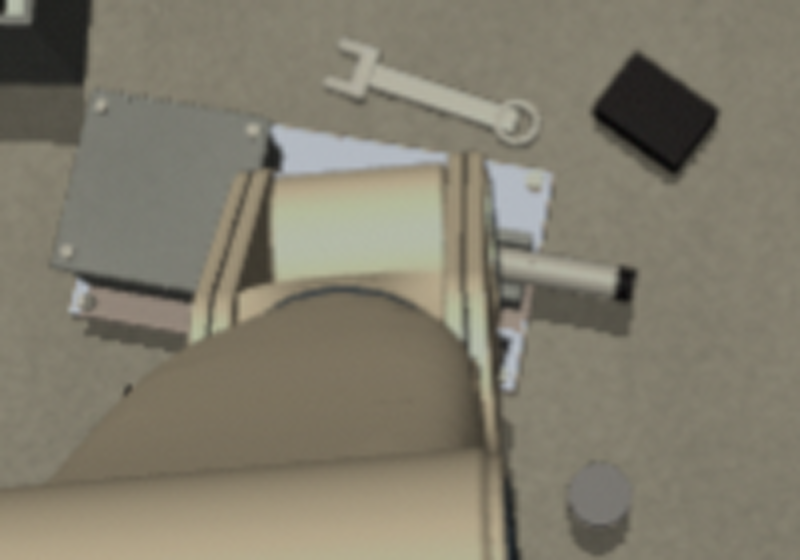

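{"api": "arm_command", "payload": {
  "deltas": [
    {"hand": -1,"translation": [8,0,0],"spin": 0},
    {"hand": -1,"translation": [16,0,0],"spin": 0},
    {"hand": -1,"translation": [16,0,-20],"spin": 0},
    {"hand": -1,"translation": [16,0,-50],"spin": 0},
    {"hand": -1,"translation": [16,0,-90],"spin": 0},
    {"hand": -1,"translation": [30,20,-130],"spin": 0},
    {"hand": -1,"translation": [60,60,-170],"spin": 0},
    {"hand": -1,"translation": [60,100,-200],"spin": 0},
    {"hand": -1,"translation": [60,145,-220],"spin": 0},
    {"hand": -1,"translation": [60,190,-220],"spin": 0},
    {"hand": -1,"translation": [60,235,-220],"spin": 0},
    {"hand": -1,"translation": [60,280,-220],"spin": 0},
    {"hand": -1,"translation": [60,280,-220],"spin": 0},
    {"hand": -1,"translation": [60,280,-220],"spin": 0}
  ]
}}

```text
clock: 22.2
tool_pos: [523.6, 356.5, 221.2]
orientation: [0.134, 0.991, -0.001, -0.001]
contact_force: [-0.2, -0.2, 0.5]
grip_width: -0.2
```

```bash
python3 - <<'E'
from h import *
st()
c=cam('scene')
cv2.imwrite('pics/s14.png',cv2.resize(c['img'][140:270,270:430][:,:,::-1],None,fx=5,fy=4.6,interpolation=cv2.INTER_CUBIC)); st()
c=cam('top')
cv2.imwrite('pics/t14.png',cv2.resize(c['img'][130:270,180:380][:,:,::-1],None,fx=4,fy=4,interpolation=cv2.INTER_CUBIC)); st()
cv2.imwrite('pics/t14f.png',c['img'][:,:,::-1])
E
```

```text
t 22.2 mount pos [220.71  87.99 221.18] F mount [-0.25  0.12  0.54] w -0.2 yaw 82.82 tool z [-0.002 -0.001 -1.   ]
t 22.25 mount pos [219.69  87.83 221.33] F mount [0.23 0.29 0.3 ] w 0.4 yaw 82.75 tool z [-0.002 -0.001 -1.   ]
t 22.3 mount pos [219.16  87.52 221.58] F mount [-0.82 -0.6  -0.16] w 0.5 yaw 82.7 tool z [-0.002 -0.001 -1.   ]
```

View pics/s14.png

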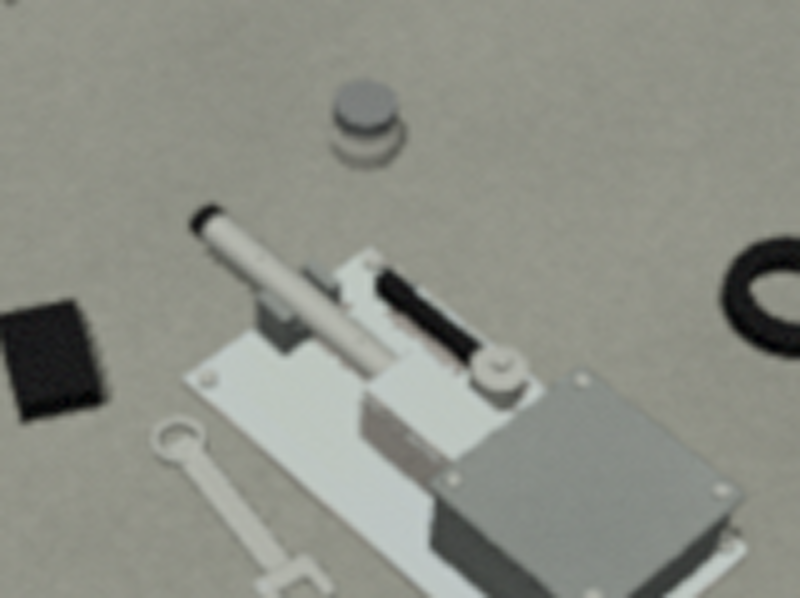

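View pics/t14.png

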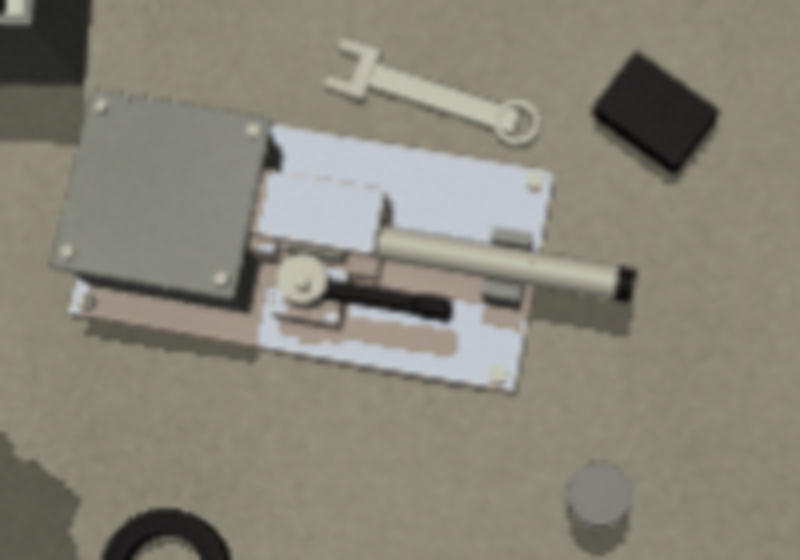

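View pics/t14f.png

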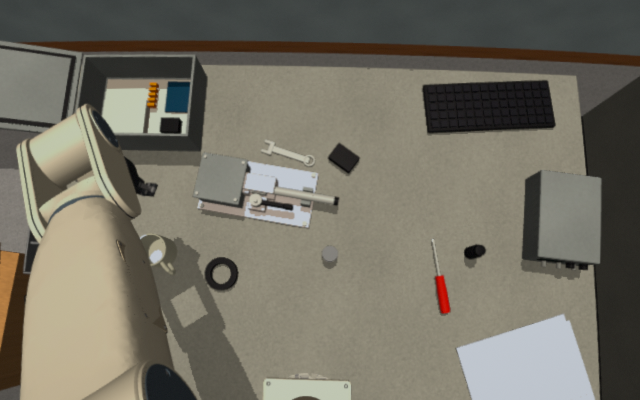

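```bash
python3 - <<'E'
from h import *
T=cam('top'); t=lambda a:((np.array(a)+.5)/4-.5+np.array([180,130]))
print(w2m(px2w(T,*t((635,285)),plane=48)), w2m(px2w(T,*t((740,304)),plane=48)))
a=w2m(px2w(T,*t((451,308)),plane=66))-np.array([10,37,0]); print(np.radians(-71)+np.arctan2(a[1],a[0])%(2*np.pi),a)
st(); print(env.close_job())
E
```

```text
[-193.20400255   -0.33685779   48.        ] [-260.8167596     0.53709031   48.        ]
1.9025435978967342 [-9.23542928e+01 -1.24413445e-02  6.60000000e+01]
t 22.35 mount pos [219.    87.18 221.88] F mount [ 0.57 -0.05 -0.12] w -0.0 yaw 82.67 tool z [-0.001 -0.001 -1.   ]
the job is handed in; nothing more can be done
None
```

The boom tube is home against the spring plate and the cam lever is shut beside it. I handed the job in at 22.4 s, with the arm clear of everything and about 0 N at the wrist.

- **Insertion:** The tube's drag measured about 7.5 N. It met the spring plate after roughly 60 mm of travel and came up solid at about 68 mm.
- **Bedding:** I held a total push of about 20–21.5 N for around 0.7 s. That leaves about 13–14 N on the plate beyond the drag. No reading went above that.
- **Clamping:** I pushed the lever over centre with the closed fingers, and it pulled itself shut. The last top picture gives 1.90 rad against the 1.9 rad that counts as shut.
- **Tube after clamping:** Its rear end had moved 67.6 mm by camera, against about 68.4 mm by the arm. That agrees within the camera's accuracy and shows no sign of it backing out. The plate's own travel is hidden, so I judged it only from force and displacement.
- **Bystanders:** In the last pictures the wrench, jar, module, tape, screwdriver and probe sit where they started. The mug is partly hidden by the arm in that view; the arm stayed well above it.

**Disagreement with the data:** The fingertips sit about 33–37 mm higher than the reported tool position says. My first grip therefore closed just above the tube without touching it. I measured the offset with the camera's depth map and gripped again lower, after which the hold was firm.

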